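Pack the fitting kit into its foam inlays

TASK

Get the kit ready for today's fitting job: put the wooden smoothing plane, the plain cork sanding block, the brass tin of nails and the bolt with the disc foot each into the foam inlay whose pocket is cut to its shape and size. Each must stand upright, right down on the yellow floor of its own pocket, and be let go; leave the striped burl offcut where it is.

Things in the scene. Friction and masses are not known exactly. Their poses are not given: they have to be found in the camera images.
- plane_mid (a point): Small orange-brown wooden smoothing plane, 52 x 165 mm and 73 mm high, 0.3 to 0.7 kg, standing on its sole. Point: its middle, 36.5 mm above its sole. y axis: along its length, x: across its 52 mm width, z: up. The body is 52 mm wide over its full length up to 48 mm above the sole; the wedge and iron above that are 34 mm wide or less.
- sanding_block_mid (a point): Plain light-brown cork sanding block, 62 x 106 mm and 34 mm high, about 0.07 kg, lying flat, evenly coloured without grain stripes. Point: its centre, 17 mm above its underside. y axis: along its 106 mm length, x: across its 62 mm width, z: up.
- nail_tin_mid (a point): Round brass-coloured open tin full of nails, 66 mm outside diameter, rim 54 mm high (nails stand out to 69 mm), about 0.24 kg, standing upright. Point: on its axis, 34.5 mm above its underside; z: up; its turn about z does not matter.
- hold_bolt_mid (a point): Hold-down bolt: dark steel disc foot of 47 mm diameter, 10 mm thick, with a bright threaded bolt standing upright in it; nut of 21 mm diameter from 10 to 17 mm, then the bare shank, 9.6 mm thick, up to 60 mm above the underside; about 0.13 kg. Point: on its axis, 30 mm above its underside; z: up; its turn about z does not matter.
- burl_block_mid (a point): Brown offcut of burl wood with clear darker grain stripes, 66 x 98 mm and 40 mm high: not part of the kit, it stays where it is. Point: its centre, 20 mm above its underside; y axis along its 98 mm length, z: up.
- plane_inlay: Fixed foam inlay: yellow floor 4 mm thick, black top layer to 12 mm above the bench, pocket 8 mm deep. Origin: pocket centre, at bench height. Long narrow rectangular pocket, 70 x 183 mm, for the plane; outside 94 x 207 mm. y axis: along its length. Mid-way along both long walls a 50 mm wide finger notch goes through the black layer.
- block_inlay: Fixed foam inlay: yellow floor 4 mm thick, black top layer to 12 mm above the bench, pocket 8 mm deep. Origin: pocket centre, at bench height. Shorter and wider rectangular pocket, 80 x 124 mm, for the sanding block; outside 104 x 148 mm. y axis: along its length. Mid-way along both long walls a 50 mm wide finger notch goes through the black layer.
- tin_inlay: Fixed foam inlay: yellow floor 4 mm thick, black top layer to 12 mm above the bench, pocket 8 mm deep. Origin: pocket centre, at bench height. The larger round pocket, 84 mm diameter, for the nail tin; outside 108 x 108 mm. No notches.
- bolt_inlay: Fixed foam inlay: yellow floor 4 mm thick, black top layer to 12 mm above the bench, pocket 8 mm deep. Origin: pocket centre, at bench height. The smaller round pocket, 66 mm diameter, for the bolt's disc foot; outside 90 x 90 mm. No notches.
Things that resemble listed ones, but are neither listed nor needed, are in the scene too. Leave any blue or orange look-alike of the part that bears nail_tin_mid alone.

How it is judged:
By the outcome, as a careful person would: the job done as asked, in the order asked, and still so for the second after the job is handed in, with the robot touching nothing.
It also fails if it takes over 112 s, if anything falls off the work surface, if the arm or the gripper's body presses on something with over 40 N, if the wrist force passes 120 N, or if a joint passes its speed limit or range.

ROBOT

A 6-joint arm with a two-finger parallel gripper is mounted at the origin on a cart in front of the work surface, level with it; the furniture and walls round the work are solid. World frame = base frame: x ahead of the robot, y to its left, z up, the work surface at z = 0. Lengths are in m, angles in rad, forces in N, time in s.
With the tool pointing down it reaches from about 0.35 to 0.975 m from the base axis. Payload 4.9 kg.
Tool frame: the origin (TCP) lies midway between the tips of the shut fingers; the grasp point (between the pads) lies 19 mm behind it; x points along the fingers, y is the direction in which the jaws open and shut, and the axes are right-handed (so a half turn about x gives the same grasp; the last joint's range is limited). The gripper opens to 85 mm and grips with 20 to 120 N. Pads are 22 mm wide; open, the fingers measure 114 mm over their backs; the gripper's body (76 mm by 85 mm) begins 54 mm behind the grasp point. The pads swing forward as they close: fully open they stand 13 mm farther back than shut.
Start: joints at [-1.266, 0.053, 1.613, -0, 1.476, -0.119], TCP at [0.257, -0.57, 0.231] pointing down, gripper open.
Joint ranges: [-3.01, 3.01], [-1.01, 2.22], [0.06, 2.58], [-1.02, 4.17], [0.09, 2.62], [-3.14, 3.14]. Speed limits (rad/s): [2.57, 2.57, 3.14, 3.14, 3.14, 3.14].

INTERFACE

Orientations are given as a unit quaternion [w, x, y, z].
In Python, from plant import manip gives the robot as it stands.
- The arm moves only by the tool send_rows, never from a script. Its argument "motion" is a list that holds one entry, the list of rows, each a list of 6 numbers: the shift along the world's x, y, z in cm, then the turn, a rotation vector about the world's x, y, z in rad. A call has 1 to 12 rows; each row shifts and turns the commanded pose from where the row before left it; what a row does not reach is not made up. A row lasts 1/12 s, in which the tool goes at most 41.7 mm and 7.16 degrees, less where a joint would pass 70% of its speed; a pose out of reach is approached as far as the arm can. A call with a gripper value outside its range is refused whole. "fingers" is the closure, from 0 (fully open) to 1 (shut), set as the call begins (left out, the last holds). The fingers move at their own pace and stop on an object; the grip force is fixed at half the most. Time passes only in rows, so rows that do not move let the fingers close. It gives the time, the measured TCP pose, the force and the opening at its end, in the units of the state.
- manip.state(): the state, without advancing time (a new reading comes with each control period).
- manip.grab_frame(name): name is "scene" or "side" or "wrist"; returns the picture (480x640x3 uint8, red, green, blue); there is no depth.
- manip.calibration(name): a dict with "mtx" (3x3 intrinsics, pixels), "cam_to_world" (4x4, takes a point from camera to world coordinates); the wrist camera has in their place "hand_eye" (4x4, takes a point from camera to tool coordinates, whose origin is the TCP and whose axes are the tool frame's). Camera axes: x right, y up, looking along -z (the intrinsics and any distortion apply to the point x, -y, -z); pixel columns grow to the right and rows downward; lengths in m; the calibration is good to about 2 mm. The wrist camera is an equidistant fisheye: a pixel r from the principal point sees the ray r / f radians off the axis. A picture is of the moment at which its call begins: read the wrist's pose just before it. calibration takes no time and is no camera call.
- manip.job_done(): hands the job in, once; it reports no verdict.
Trained networks look in the newest picture that a camera, given by its name, has taken for a name from the list of things; names that differ only in an ending like _2 or _b are one class to them, and where a whole thing is asked for, a point or a joint stands for the part that bears it (a point fixed in the world has none). Each returns a list of dicts, best first, with "confidence" (0 to 1); they miss things now and then, are a little off and sometimes report something else, mostly with a low value. They report only what shows in the picture. A call takes as long as a camera call. They do not tell look-alikes from the thing itself.
- manip.boxes_of(query, camera): "centre" ([x, y, z] in m, in the coordinates of the camera as it stood for that picture, good to about 4 mm: the middle of the surface that is visible of it).
- manip.trace(query, camera): "region" (480x640 bool, what is visible of it).
- manip.landmark_of(query, camera): "centre" ([x, y, z] in m, in the coordinates of the camera as it stood for that picture, good to about 4 mm: a listed point, or the origin of a listed thing).
The state is a dict: "time": time; "joint_pos": joint angles; "joint_vel": joint speeds; "joint_efforts": joint torques, N m; "tool_pos": TCP position; "tool_rot": TCP orientation; "contact_force": force on the tool from outside, world axes, zero at the start; "ft_torque": the same for the moment, N m; "gripper_width": opening from 0.0 (shut) to 1.0 (fully open).
Only numpy, scipy, OpenCV 4.12 (cv2) and the standard library are available. Lean on these libraries where they do the work, as an engineer would, in place of code of your own. Each camera call takes 0.05 s, during which the arm holds its last target.

## Working session

There is one attempt and no reset: what is moved stays moved. The work goes in short steps, Python scripts to look and compute and a tool call to move; the robot and the scene stay as the last step left them, time stands still between calls to the robot, and variables do not carry over. Pictures are saved under pics/ and viewed, and the job is handed in when it is done.

Besides the shell and the picture viewer there is one more tool, called as name(argument=value, ...) on one line, values as JSON. send_rows: Moves the arm, as the interface text tells. Its arguments: {"type":"object","properties":{"motion":{"type":"array","items":{"type":"array","items":{"type":"array","items":{"type":"number"}}}},"fingers":{"type":"number"}},"required":["motion"]}

```bash
ls; mkdir -p pics
python3 - <<'E'
from plant import manip
import cv2
s=manip.state(); print({k:s[k] for k in s if k in('time','tool_pos','tool_rot','gripper_width','contact_force')})
for n in ('scene','side','wrist'):
    im=manip.grab_frame(n); cv2.imwrite(f'pics/{n}0.png',im[:,:,::-1]); print(n,manip.calibration(n))
E
```

```text
pics
{'time': 0.0, 'tool_pos': array([ 0.25682082, -0.56910826,  0.23005737]), 'tool_rot': array([-0.14799971, -0.69121667, -0.14944837,  0.69136154]), 'contact_force': array([-0.51729374, -0.35535277, -0.70979797]), 'gripper_width': 0.9980659701888116}
scene {'mtx': array([[519.474232  ,   0.        , 318.28407172],
       [  0.        , 519.474232  , 241.25561242],
       [  0.        ,   0.        ,   1.        ]]), 'cam_to_world': array([[-0.59279131,  0.38127897, -0.7093834 , -0.33866986],
       [-0.80519111, -0.26275803,  0.53162533,  0.69049777],
       [ 0.01630138,  0.88633209,  0.46276311,  0.69291181],
       [ 0.        ,  0.        ,  0.        ,  1.        ]])}
side {'mtx': array([[495.83977338,   0.        , 317.3533734 ],
       [  0.        , 495.83977338, 237.63076287],
       [  0.        ,   0.        ,   1.        ]]), 'cam_to_world': array([[-0.98524065,  0.07180001, -0.15538861,  0.40577385],
       [-0.17106465, -0.44557946,  0.87874674,  1.2140046 ],
       [-0.00614395,  0.8923585 ,  0.45128545,  0.6704692 ],
       [ 0.        ,  0.        ,  0.        ,  1.        ]])}
wrist {'mtx': array([[371.64829954,   0.        , 321.08471674],
       [  0.        , 371.64829954, 240.71589229],
       [  0.        ,   0.        ,   1.        ]]), 'hand_eye': array([[ 1.82372010e-04,  2.69899322e-01, -9.62888531e-01,
        -1.42581911e-01],
       [ 9.99999908e-01, -4.23246545e-04,  7.07642018e-05,
         1.07327705e-04],
       [-3.88440034e-04, -9.62888455e-01, -2.69899374e-01,
        -6.98365925e-02],
       [ 0.00000000e+00,  0.00000000e+00,  0.00000000e+00,
         1.00000000e+00]])}
```

View pics/scene0.png

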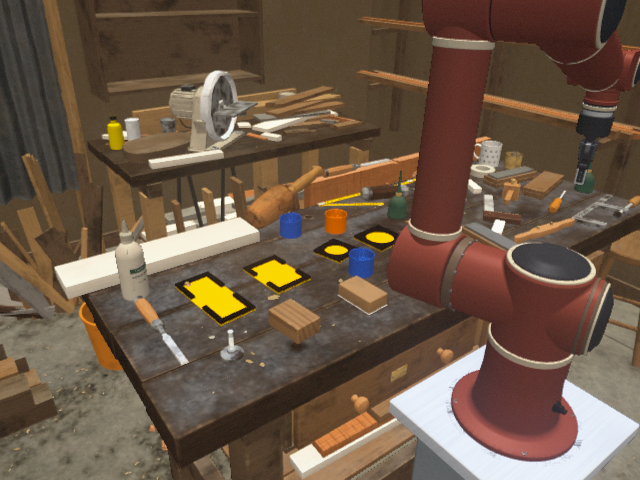

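View pics/side0.png

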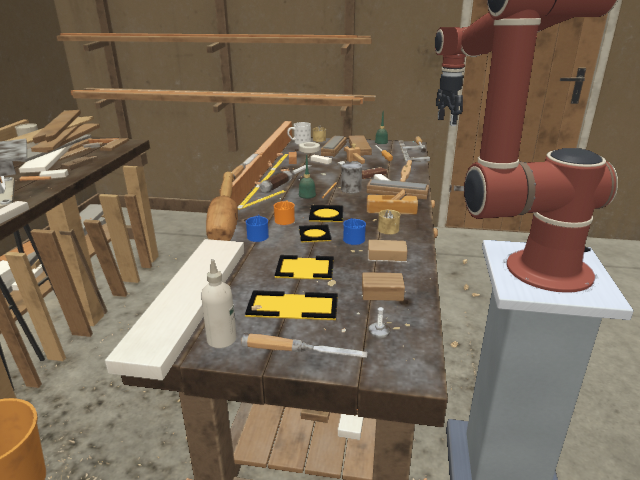

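View pics/wrist0.png

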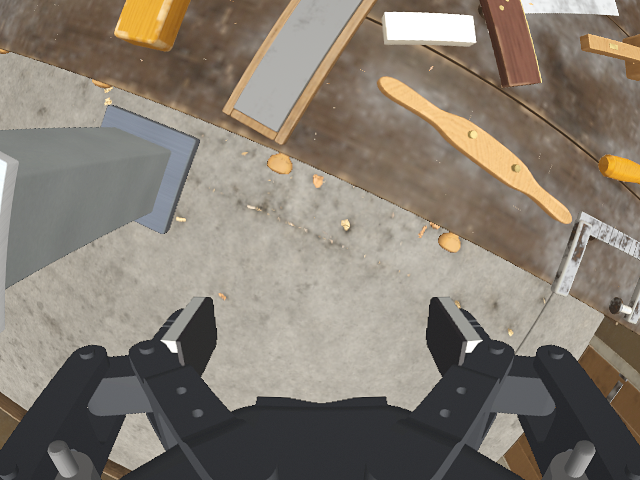

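Side view: bolt about (380,325), striped burl (383,287), plain block (388,250), brass tin (389,222), orange-brown plane (392,203). The tin look-alikes are blue at (355,232) and (257,230), and orange at (284,212). The pockets are at (292,305), (305,267), (326,213) and (315,233).

```bash
cat > h.py <<'E'
from plant import manip
import numpy as np, cv2
from scipy.spatial.transform import Rotation as R
def pix2plane(cam,uv,z):
    c=manip.calibration(cam);K=c['mtx'];T=c['cam_to_world']
    uv=np.atleast_2d(uv).astype(float)
    d=np.c_[(uv[:,0]-K[0,2])/K[0,0],-(uv[:,1]-K[1,2])/K[1,1],-np.ones(len(uv))]@T[:3,:3].T
    o=T[:3,3]; return o+d*((z-o[2])/d[:,2])[:,None]
def wristT():
    s=manip.state();q=s['tool_rot'];T=np.eye(4);T[:3,:3]=R.from_quat([q[1],q[2],q[3],q[0]]).as_matrix();T[:3,3]=s['tool_pos']
    return T@manip.calibration('wrist')['hand_eye']
def wpix2plane(uv,z,T):
    K=manip.calibration('wrist')['mtx'];uv=np.atleast_2d(uv).astype(float)
    a=(uv[:,0]-K[0,2])/K[0,0];b=(uv[:,1]-K[1,2])/K[1,1];th=np.hypot(a,b)+1e-12
    d=np.c_[np.sin(th)*a/th,-np.sin(th)*b/th,-np.cos(th)]@T[:3,:3].T
    o=T[:3,3];return o+d*((z-o[2])/d[:,2])[:,None]
def w2pix(P,T):
    K=manip.calibration('wrist')['mtx'];p=(np.asarray(P)-T[:3,3])@T[:3,:3]
    x,y,z=p[...,0],-p[...,1],-p[...,2];r=np.hypot(x,y)+1e-12;th=np.arctan2(r,z)
    return K[0,2]+K[0,0]*th*x/r,K[1,2]+K[1,1]*th*y/r
def ortho(im,T,cx,cy,half,z,res=.001):
    "rectified top view of plane z: col -> +x... right = -y, up = +x"
    n=int(half/res)
    xs=cx+np.arange(n,-n-1,-1)*res; ys=cy+np.arange(n,-n-1,-1)*res
    X,Y=np.meshgrid(xs,ys,indexing='ij')
    u,v=w2pix(np.stack([X,Y,np.full_like(X,z)],-1),T)
    return cv2.remap(im,u.astype(np.float32),v.astype(np.float32),cv2.INTER_LINEAR)
def st():
    s=manip.state();q=s['tool_rot'];Rm=R.from_quat([q[1],q[2],q[3],q[0]]).as_matrix()
    print('t',round(s['time'],2),'pos',s['tool_pos'].round(4),'x',Rm[:,0].round(3),'y',Rm[:,1].round(3),'yawdeg',np.degrees(np.arctan2(Rm[1,1],Rm[0,1])).round(2),'F',s['contact_force'].round(1),'w',round(s['gripper_width'],3),'j',s['joint_pos'].round(2))
E
python3 - <<'E'
from h import *
names=['plane_mid','sanding_block_mid','nail_tin_mid','hold_bolt_mid','burl_block_mid','plane_inlay','block_inlay','tin_inlay','bolt_inlay']
for cam in ('side','scene'):
    manip.grab_frame(cam);T=manip.calibration(cam)['cam_to_world']
    for n in names:
        for r in manip.landmark_of(n,cam):
            p=T@np.r_[r['centre'],1];print(cam,n,p[:3].round(3),round(r['confidence'],2))
        m=manip.trace(n,cam)[:2]
        for r in m:
            g=r['region'].astype(np.uint8);ys,xs=np.nonzero(g)
            if len(xs)>20 and 'inlay' in n:
                w=pix2plane(cam,np.c_[xs,ys],.012)[:,:2].astype(np.float32)
                print('   rect',cv2.minAreaRect(w*1000))
E
```

```text
side plane_mid [ 0.427 -0.323  0.037] 0.96
side sanding_block_mid [ 0.429 -0.009  0.016] 0.74
side sanding_block_mid [ 0.432 -0.184  0.039] 0.74
side nail_tin_mid [ 0.814 -0.068  0.033] 0.89
side nail_tin_mid [ 0.531 -0.09   0.033] 0.88
side nail_tin_mid [ 0.764 -0.193  0.033] 0.88
side nail_tin_mid [ 0.435 -0.178  0.038] 0.69
side hold_bolt_mid [0.429 0.33  0.028] 0.88
side hold_bolt_mid [ 0.431 -0.181  0.039] 0.5
side burl_block_mid [0.433 0.182 0.016] 0.79
side burl_block_mid [ 0.643  0.095 -0.001] 0.18
side plane_inlay [0.629 0.276 0.001] 0.89
   rect ((631.280029296875, 278.6662292480469), (205.1464080810547, 107.99996185302734), 5.887094974517822)
side block_inlay [ 0.643  0.094 -0.002] 0.72
   rect ((637.0020141601562, 104.14926147460938), (148.1228485107422, 123.79168701171875), 5.927563667297363)
   rect ((645.5488891601562, -97.44574737548828), (91.35535430908203, 107.54112243652344), 15.303709983825684)
side tin_inlay [ 0.639 -0.264 -0.002] 0.59
   rect ((636.1273803710938, -250.20086669921875), (109.13993835449219, 128.4582061767578), 9.023103713989258)
side bolt_inlay [ 
[... 341 characters left out ...]
tin_mid [ 0.524 -0.095  0.033] 0.62
scene hold_bolt_mid [0.427 0.334 0.03 ] 0.9
scene burl_block_mid [0.431 0.181 0.019] 0.64
   rect ((619.6193237304688, 274.8919982910156), (219.91574096679688, 100.22898864746094), 5.489587783813477)
scene block_inlay [ 0.634  0.094 -0.001] 0.94
   rect ((625.0882568359375, 100.273193359375), (162.4730682373047, 113.02066802978516), 5.475898742675781)
scene tin_inlay [ 0.634 -0.261 -0.001] 0.8
   rect ((624.535888671875, -250.70523071289062), (118.42081451416016, 125.96671295166016), 6.450523376464844)
scene bolt_inlay [ 0.648 -0.113  0.001] 0.67
   rect ((633.1868896484375, -100.0716781616211), (100.87316131591797, 104.21640014648438), 13.983186721801758)
```

Run:
```python
from h import *
st()
c=manip.calibration('side')
T=wristT();print(T.round(3))
im=manip.grab_frame('side');manip.grab_frame('scene')
for cam in('side','scene'):
  for n in ('plane_mid','sanding_block_mid','burl_block_mid'):
    for r in manip.trace(n,cam):
        ys,xs=np.nonzero(r['region'])
        print(cam,n,round(r['confidence'],2),len(xs),xs.mean(),ys.mean(), cv2.minAreaRect((pix2plane(cam,np.c_[xs,ys],.034)[:,:2]*1000).astype(np.float32)))
cv2.imwrite('pics/sc.png',cv2.resize(im[170:350,290:450][:,:,::-1],None,fx=3.3,fy=3.3,interpolation=cv2.INTER_CUBIC))
```

```text
t 2.05 pos [ 0.257  -0.5697  0.2313] x [ 0. -0. -1.] y [ 0.411 -0.912  0.   ] yawdeg -65.72 F [ 0.4 -0.   0.2] w 1.0 j [-1.27  0.05  1.61  0.    1.48 -0.12]
[[ 0.412  0.878  0.246  0.321]
 [-0.911  0.396  0.111 -0.541]
 [-0.    -0.27   0.963  0.374]
 [ 0.     0.     0.     1.   ]]
side plane_mid 0.74 2315 292.53347732181425 305.0328293736501 ((624.5712890625, 311.59625244140625), (200.6134033203125, 108.75897216796875), 5.524572849273682)
side plane_mid 0.71 810 392.1777777777778 202.79135802469136 ((427.45867919921875, -329.5982971191406), (163.1995391845703, 188.2237091064453), 5.4090447425842285)
side plane_mid 0.65 441 314.265306122449 232.70068027210885 ((639.3877563476562, -55.09614562988281), (85.00896453857422, 106.51640319824219), 14.972765922546387)
side sanding_block_mid 0.69 835 387.2311377245509 249.85508982035927 ((425.9447937011719, 13.34967041015625), (109.74691772460938, 125.81849670410156), 3.890824794769287)
side burl_block_mid 0.98 1152 382.734375 286.1041666666667 ((426.76654052734375, 198.72544860839844), (100.87267303466797, 121.69208526611328), 5.531923294067383)
scene sanding_block_mid 0.95 1235 363.08016194331987 294.92064777327937 ((402.5099792480469, 4.8662567138671875), (134.33596801757812, 99.13005065917969), 5.153970241546631)
scene burl_block_mid 0.78 1473 293.9124236252546 320.95451459606244 ((410.24041748046875, 189.482666015625), (130.802001953125, 96.47061920166016), 7.036406993865967)
scene burl_block_mid 0.59 1203 362.9310058187864 294.41479634247713 ((404.52618408203125, 3.297515869140625), (135.57244873046875, 96.52254486083984), 3.4601640701293945)
scene burl_block_mid 0.49 2159 215.01945345067162 298.219546086151 ((589.4540405273438, 288.3229675292969), (211.2667999267578, 97.23644256591797), 5.451735973358154)
```

View pics/sc.png

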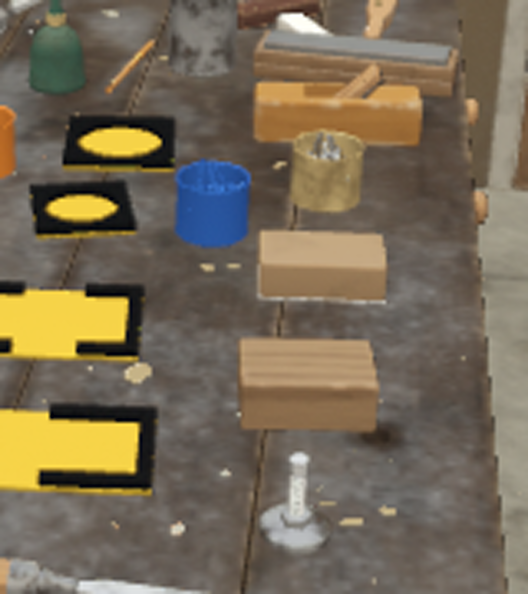

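The plain, unstriped block at (388,250) is the sanding block, and the striped one at (383,287) stays put. The brass tin with nails is at (389,222), and the plane is at (392,203). I'll go above the plane for a wrist look.

send_rows(motion=[[[1.42,2.06,0.3,0,0,-0.035],[1.42,2.06,0.3,0,0,-0.035],[1.42,2.06,0.3,0,0,-0.035],[1.42,2.06,0.3,0,0,-0.035],[1.42,2.06,0.3,0,0,-0.035],[1.42,2.06,0.3,0,0,-0.035],[1.42,2.06,0.3,0,0,-0.035],[1.42,2.06,0.3,0,0,-0.035],[1.42,2.06,0.3,0,0,-0.035],[1.42,2.06,0.3,0,0,-0.035],[1.42,2.06,0.3,0,0,-0.035],[1.42,2.06,0.3,0,0,-0.035]]], fingers=0)

```text
time: 3.45
tool_pos: [0.428, -0.3214, 0.2676]
tool_rot: [0.001, 0.707, 0.001, -0.707]
contact_force: [0.6, 0.2, -0.3]
gripper_width: 0.998
```

Run:
```python
from h import *
st();T=wristT();im=manip.grab_frame('wrist');cv2.imwrite('pics/w1.png',im[:,:,::-1])
for n in ('plane_mid','nail_tin_mid','sanding_block_mid'):
    for r in manip.landmark_of(n,'wrist'): print(n,(T@np.r_[r['centre'],1])[:3].round(4),r['confidence'])
o=ortho(im,T,.43,-.3,.25,.048);cv2.imwrite('pics/o1.png',o[:,:,::-1])
```

```text
t 3.45 pos [ 0.428  -0.3214  0.2676] x [ 0. -0. -1.] y [ 0.002 -1.     0.   ] yawdeg -89.89 F [ 0.6  0.2 -0.3] w 0.998 j [-0.78 -0.18  1.78  0.    1.55  0.79]
plane_mid [ 0.4228 -0.3273  0.0361] 0.9
nail_tin_mid [ 0.4321 -0.1784  0.0323] 0.84
nail_tin_mid [ 0.526  -0.0935  0.0357] 0.6
sanding_block_mid [ 0.4321 -0.0102  0.0176] 0.66
```

View pics/o1.png

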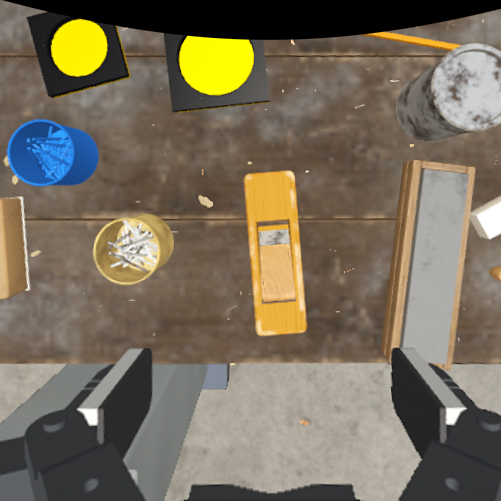

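View pics/w1.png

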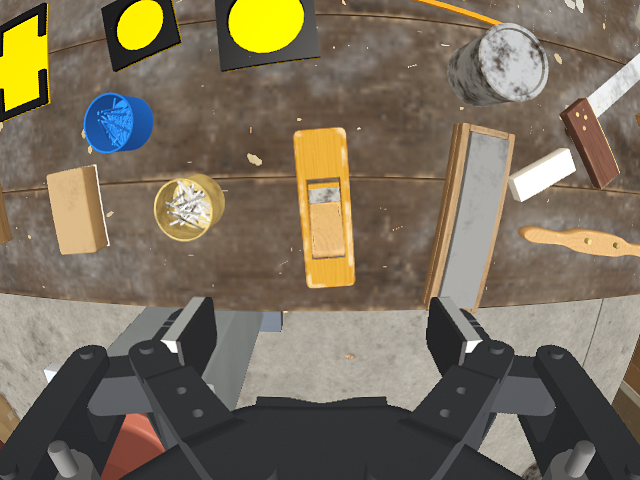

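```bash
cat >> h.py <<'E'
def fit(im,T,cx,cy,half,z,query=None,mask=None,res=.0005):
    "returns centre, size(mm), length-axis yaw deg of mask rectified at plane z"
    if mask is None:
        best=None
        for r in manip.trace(query,'wrist'):
            m=r['region'].astype(np.uint8)*255
            o=ortho(m,T,cx,cy,half,z,res)
            if best is None or (o>127).sum()>(best>127).sum(): best=o
        o=best
    else: o=ortho(mask.astype(np.uint8)*255,T,cx,cy,half,z,res)
    cs,_=cv2.findContours((o>127).astype(np.uint8),cv2.RETR_EXTERNAL,cv2.CHAIN_APPROX_NONE)
    c=max(cs,key=cv2.contourArea)
    n=int(half/res); p=c[:,0,:].astype(float)
    w=np.c_[cx+(n-p[:,1])*res,cy+(n-p[:,0])*res]
    (a,b),(s1,s2),an=cv2.minAreaRect((w*1000).astype(np.float32))
    if s1<s2: s1,s2,an=s2,s1,an-90
    an=(an+90)%180-90
    (ec,er)=cv2.minEnclosingCircle((w*1000).astype(np.float32))
    print(query,'rect c',round(a,1),round(b,1),'size',round(s1,1),round(s2,1),'yaw',round(an,2),'circ',np.round(ec,1),round(er*2,1),'eqdia',round(2000*np.sqrt(cv2.contourArea(w.astype(np.float32))/np.pi),1))
E
python3 - <<'E'
from h import *
T=wristT();im=manip.grab_frame('wrist')
for z in(.044,.048):fit(im,T,.427,-.3255,.12,z,'plane_mid')
hsv=cv2.cvtColor(im,cv2.COLOR_RGB2HSV)
m=(hsv[...,0]>10)&(hsv[...,0]<28)&(hsv[...,1]>130)&(hsv[...,2]>130)
for z in(.044,.048):fit(im,T,.427,-.3255,.12,z,mask=m)
E
```

```text
plane_mid rect c 426.5 -325.5 size 164.4 53.2 yaw 4.49 circ [ 426.6 -326.3] 168.9 eqdia 102.3
plane_mid rect c 427.2 -325.1 size 163.0 52.4 yaw 5.04 circ [ 427.5 -326. ] 167.0 eqdia 101.2
None rect c 426.5 -324.9 size 165.7 53.4 yaw 4.61 circ [ 426.5 -324.5] 169.2 eqdia 99.3
None rect c 427.2 -324.9 size 164.2 52.6 yaw 4.73 circ [ 427.2 -324.2] 167.7 eqdia 98.2
```

send_rows(motion=[[[-0.1,-0.36,-2.2,0,0,0.079],[0,0,-2.2,0,0,0],[0,0,-2.2,0,0,0],[0,0,-2.2,0,0,0],[0,0,-2.2,0,0,0],[0,0,-2.2,0,0,0],[0,0,-2.2,0,0,0],[0,0,-2.2,0,0,0],[0,0,-2.2,0,0,0],[0,0,-2.2,0,0,0],[0,0,-2.2,0,0,0],[0,0,-1.4,0,0,0]]])

```text
time: 4.8
tool_pos: [0.4247, -0.3259, 0.0086]
tool_rot: [-0.028, -0.706, -0.03, 0.707]
contact_force: [-1.3, 0.3, 0.2]
gripper_width: 0.999
```

send_rows(motion=[[[0,0,0,0,0,0],[0,0,0,0,0,0],[0,0,0,0,0,0],[0,0,0,0,0,0],[0,0,0,0,0,0],[0,0,0,0,0,0],[0,0,0,0,0,0],[0,0,0,0,0,0],[0,0,0,0,0,0],[0,0,0,0,0,0]]], fingers=1)

```text
time: 5.63
tool_pos: [0.427, -0.327, 0.0126]
tool_rot: [0.03, 0.707, 0.029, -0.706]
contact_force: [-1.1, -1.0, 5.7]
gripper_width: 0.599
```

send_rows(motion=[[[0,0,0.8,0,0,0],[0,0,1.5,0,0,0],[0,0,2.2,0,0,0],[0,0,2.2,0,0,0],[0,0,2.2,0,0,0],[0,0,2.2,0,0,0],[0,0,2.2,0,0,0],[0,0,2.2,0,0,0],[0,0,2.2,0,0,0],[0,0,1.0,0,0,0],[0,0,0,0,0,0]]])

```text
time: 6.55
tool_pos: [0.4273, -0.3267, 0.2007]
tool_rot: [0.03, 0.708, 0.028, -0.705]
contact_force: [0.4, -0.9, -3.9]
gripper_width: 0.601
```

Run:
```python
from h import *
st();T=wristT();im=manip.grab_frame('wrist');cv2.imwrite('pics/w2.png',im[:,:,::-1])
```

```text
t 6.55 pos [ 0.4273 -0.3267  0.2007] x [ 0.003 -0.003 -1.   ] y [ 0.083 -0.997  0.003] yawdeg -85.24 F [ 0.4 -0.9 -3.9] w 0.601 j [-0.79 -0.14  1.85  0.    1.43  0.7 ]
```

View pics/w2.png

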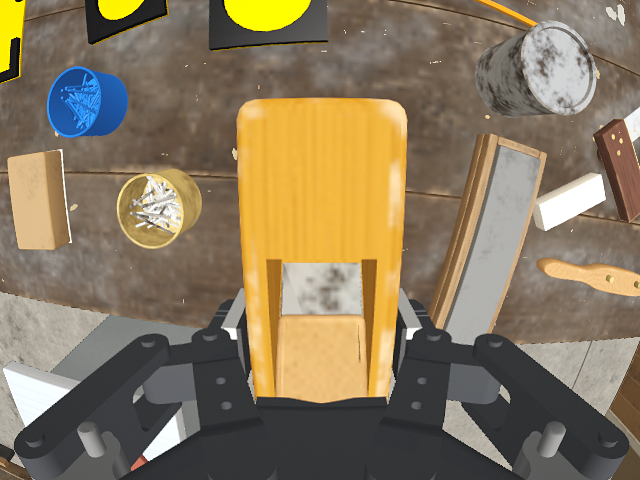

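send_rows(motion=[[[0.4,1.4,0,0,0,0],[0.7,2.4,0,0,0,0],[0.7,2.4,0,0,0,0],[0.7,2.4,0,0,0,0],[0.7,2.4,0,0,0,0],[0.7,2.4,0,0,0,0],[0.7,2.4,0,0,0,0],[0.7,2.4,0,0,0,0],[0.7,2.4,0,0,0,0],[0.7,2.4,0,0,0,0],[0.7,2.4,0,0,0,0],[0.7,2.4,0,0,0,0]]])

```text
time: 7.6
tool_pos: [0.506, -0.0458, 0.1954]
tool_rot: [-0.029, -0.705, -0.03, 0.708]
contact_force: [0.0, -0.8, -3.9]
gripper_width: 0.602
```

send_rows(motion=[[[0.7,2.4,0,0,0,0],[0.7,2.4,0,0,0,0],[0.7,2.4,0,0,0,0],[0.7,2.4,0,0,0,0],[0.7,2.4,0,0,0,0],[0.3,1.4,0,0,0,0],[0,0,0,0,0,0],[0,0,0,0,0,0]]])

```text
time: 8.27
tool_pos: [0.5438, 0.0869, 0.1957]
tool_rot: [-0.03, -0.705, -0.03, 0.708]
contact_force: [-0.7, 1.0, -3.4]
gripper_width: 0.597
```

Run:
```python
from h import *
st();T=wristT();im=manip.grab_frame('wrist');cv2.imwrite('pics/w3.png',im[:,:,::-1])
for n in ('plane_inlay','block_inlay','bolt_inlay','tin_inlay'):
    for r in manip.landmark_of(n,'wrist')[:1]: print(n,(T@np.r_[r['centre'],1])[:3].round(4),r['confidence'])
o=ortho(im,T,.63,.15,.25,.012);cv2.imwrite('pics/o3.png',o[:,:,::-1])
```

```text
t 8.27 pos [0.5438 0.0869 0.1957] x [-0.005 -0.    -1.   ] y [ 0.085 -0.996 -0.   ] yawdeg -85.14 F [-0.7  1.  -3.4] w 0.597 j [ 0.02 -0.1   1.82 -0.    1.42  1.51]
plane_inlay [0.6347 0.2744 0.0008] 0.83
block_inlay [6.363e-01 9.670e-02 2.000e-04] 0.55
bolt_inlay [ 0.6467 -0.1094 -0.001 ] 0.85
tin_inlay [ 0.6356 -0.2582 -0.0012] 0.6
```

View pics/o3.png

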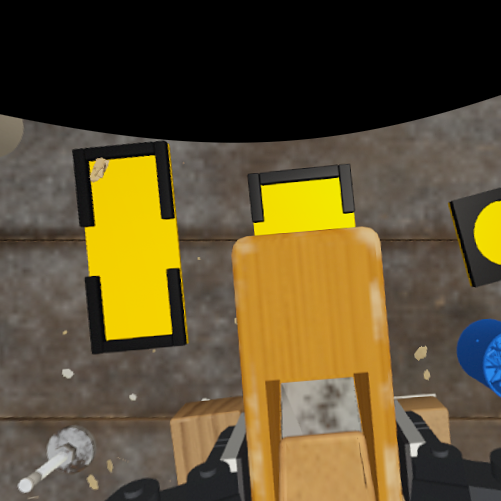

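Run:
```python
from h import *
T=wristT();im=manip.grab_frame('wrist')
o=ortho(im,T,.63,.275,.12,.012,.0004);cv2.imwrite('pics/o4.png',o[:,:,::-1])
hsv=cv2.cvtColor(im,cv2.COLOR_RGB2HSV)
m=(hsv[...,2]<75)|((hsv[...,0]>24)&(hsv[...,0]<32)&(hsv[...,1]>220))
m=m.astype(np.uint8)*255
fit(im,T,.63,.275,.12,.012,'plane_inlay')
s=cv2.warpAffine
sd=manip.grab_frame('side');cv2.imwrite('pics/s4.png',cv2.resize(sd[280:330,230:350][:,:,::-1],None,fx=6,fy=6,interpolation=cv2.INTER_CUBIC))
```

```text
plane_inlay rect c 633.1 269.8 size 207.3 99.0 yaw 5.46 circ [633.2 271. ] 224.9 eqdia 157.9
```

View pics/o4.png

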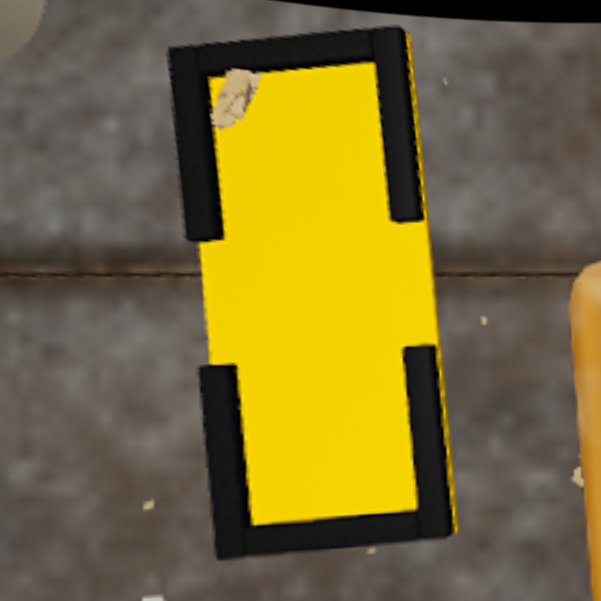

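View pics/s4.png

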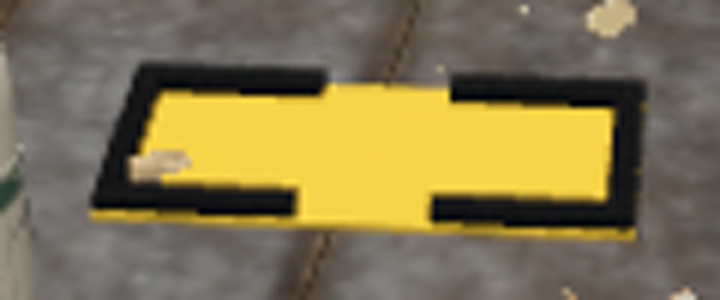

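send_rows(motion=[[[1.1,2.3,0,0,0,0.009],[1.1,2.3,0,0,0,0],[1.1,2.3,0,0,0,0],[1.1,2.3,0,0,0,0],[1.1,2.3,0,0,0,0],[1.1,2.3,0,0,0,0],[1.1,2.3,-2,0,0,0],[1.1,2.3,-2,0,0,0],[0,0,-2,0,0,0],[0,0,-2,0,0,0],[0,0,-2,0,0,0],[0,0,-1,0,0,0]]])

```text
time: 9.67
tool_pos: [0.6318, 0.2693, 0.0847]
tool_rot: [-0.033, -0.705, -0.032, 0.708]
contact_force: [-1.3, -0.6, -4.4]
gripper_width: 0.598
```

send_rows(motion=[[[0,0,0,0,0,0],[0,0,0,0,0,0]]])

```text
time: 9.83
tool_pos: [0.6333, 0.2696, 0.088]
tool_rot: [-0.032, -0.706, -0.032, 0.707]
contact_force: [0.1, 0.2, -2.3]
gripper_width: 0.597
```

Run:
```python
from h import *
st();T=wristT();im=manip.grab_frame('wrist');cv2.imwrite('pics/w5.png',im[:,:,::-1])
sd=manip.grab_frame('side');cv2.imwrite('pics/s5.png',cv2.resize(sd[200:340,210:370][:,:,::-1],None,fx=4,fy=4,interpolation=cv2.INTER_CUBIC))
```

```text
t 9.83 pos [0.6333 0.2696 0.088 ] x [-0.001 -0.    -1.   ] y [ 0.091 -0.996  0.   ] yawdeg -84.76 F [ 0.1  0.2 -2.3] w 0.597 j [0.29 0.32 1.56 0.   1.26 1.77]
```

View pics/w5.png

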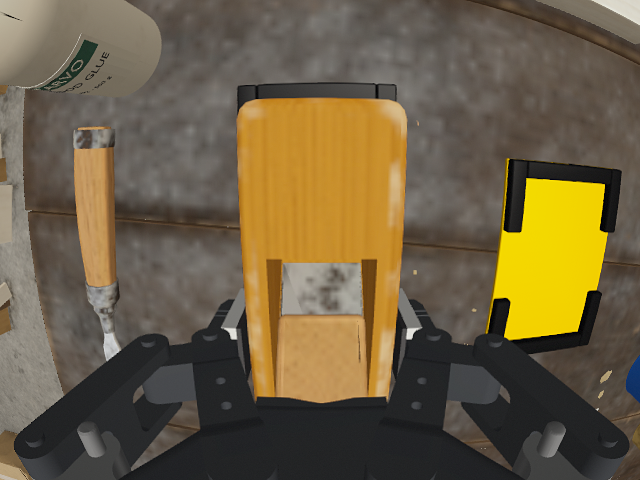

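View pics/s5.png

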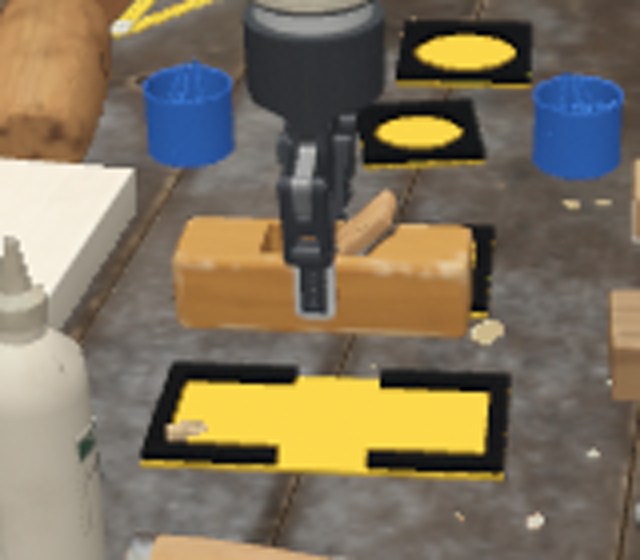

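Run:
```python
from h import *
T=wristT()
p=wpix2plane([[238,87],[396,84]],.012,T);print(p)
a=np.radians(5.4);L=np.array([np.cos(a),np.sin(a)]);m=p[:,:2].mean(0);print('inlay centre',m-L*.1035,np.linalg.norm(p[0]-p[1]))
# plane front top corners at z = sole+.048
z=.088-.0126+.048
q=wpix2plane([[240,112],[405,110],[252,390],[390,390]],z,T);print(q)
q=wpix2plane([[322,99]],z,T);print('plane centre',q[0,:2]-L*.0825)
```

```text
[[0.73254924 0.32909211 0.012     ]
 [0.74269139 0.23589325 0.012     ]]
inlay centre [0.63457965 0.27275247] 0.093749081761614
[[0.71048484 0.30143412 0.1234    ]
 [0.71559623 0.25299227 0.1234    ]
 [0.61355219 0.29434437 0.1234    ]
 [0.61830433 0.24311627 0.1234    ]]
plane centre [0.63382812 0.26987854]
```

send_rows(motion=[[[0.1,0.25,-1.5,0,0,0],[0,0,-1.5,0,0,0],[0,0,-1.2,0,0,0],[0,0,-0.8,0,0,0],[0,0,-0.6,0,0,0],[0,0,-0.4,0,0,0],[0,0,-0.4,0,0,0],[0,0,-0.3,0,0,0],[0,0,0,0,0,0],[0,0,0,0,0,0]]])

```text
time: 10.77
tool_pos: [0.6346, 0.2725, 0.0216]
tool_rot: [0.032, 0.707, 0.032, -0.706]
contact_force: [0.2, -0.1, -3.3]
gripper_width: 0.599
```

send_rows(motion=[[[0,0,-0.2,0,0,0],[0,0,-0.2,0,0,0],[0,0,-0.1,0,0,0],[0,0,0,0,0,0],[0,0,0,0,0,0],[0,0,0,0,0,0]]])

```text
time: 11.27
tool_pos: [0.6347, 0.2725, 0.0166]
tool_rot: [0.032, 0.707, 0.033, -0.706]
contact_force: [1.0, -0.4, -2.1]
gripper_width: 0.598
```

send_rows(motion=[[[0,0,-0.1,0,0,0],[0,0,0,0,0,0],[0,0,0,0,0,0]]])

```text
time: 11.52
tool_pos: [0.6347, 0.2725, 0.0166]
tool_rot: [0.032, 0.706, 0.032, -0.706]
contact_force: [-3.7, -1.3, 6.1]
gripper_width: 0.597
```

Run:
```python
from h import *
st()
sd=manip.grab_frame('side');cv2.imwrite('pics/s6.png',cv2.resize(sd[200:340,210:370][:,:,::-1],None,fx=4,fy=4,interpolation=cv2.INTER_CUBIC))
```

```text
t 11.52 pos [0.6347 0.2725 0.0166] x [ 0. -0. -1.] y [ 0.092 -0.996  0.   ] yawdeg -84.74 F [-3.7 -1.3  6.1] w 0.597 j [ 0.3   0.4   1.58 -0.    1.15  1.78]
```

View pics/s6.png

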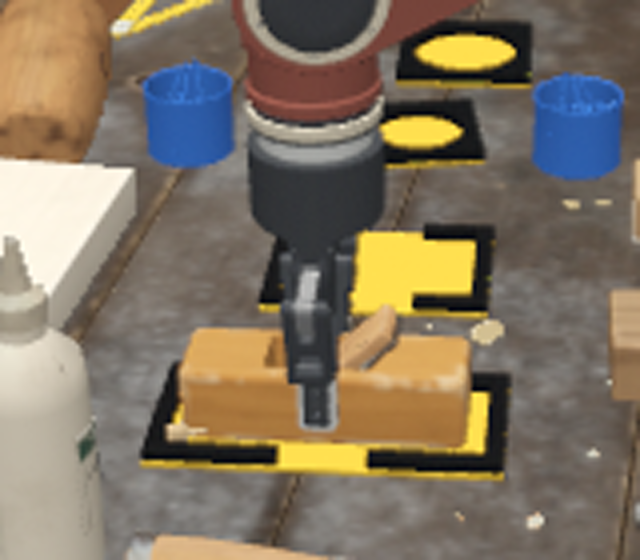

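Contact came at TCP z 0.0166, which is the bench grasp height plus the 4 mm floor, so the plane is down. Releasing.

send_rows(motion=[[[0,0,0,0,0,0],[0,0,0,0,0,0],[0,0,0,0,0,0],[0,0,0,0,0,0],[0,0,0,0,0,0],[0,0,0,0,0,0]]], fingers=0)

```text
time: 12.07
tool_pos: [0.6345, 0.2724, 0.0152]
tool_rot: [0.032, 0.706, 0.032, -0.706]
contact_force: [0.1, 0.3, -0.3]
gripper_width: 0.999
```

send_rows(motion=[[[0,0,0.8,0,0,0],[0,0,1.6,0,0,0],[0,0,2.2,0,0,0],[0,0,2.2,0,0,0],[0,0,2.2,0,0,0],[0,0,2.2,0,0,0],[0,0,2.2,0,0,0],[0,0,2.2,0,0,0],[0,0,2.2,0,0,0],[0,0,2.2,0,0,0],[0,0,2.0,0,0,0],[0,0,0,0,0,0]]])

```text
time: 13.07
tool_pos: [0.6369, 0.2732, 0.2438]
tool_rot: [0.031, 0.71, 0.034, -0.702]
contact_force: [0.7, -0.4, 2.0]
gripper_width: 1.002
```

Run:
```python
from h import *
st();T=wristT();im=manip.grab_frame('wrist')
o=ortho(im,T,.6,.17,.28,.012);cv2.imwrite('pics/o7.png',o[:,:,::-1])
fit(im,T,.6346,.2727,.12,.052,'plane_mid')
p=ortho(im,T,.63,.27,.12,.004,.0004);cv2.imwrite('pics/p7.png',p[:,:,::-1])
```

```text
t 13.07 pos [0.6369 0.2732 0.2438] x [ 0.011  0.003 -1.   ] y [ 0.092 -0.996 -0.002] yawdeg -84.74 F [ 0.7 -0.4  2. ] w 1.002 j [0.3  0.2  1.44 0.   1.5  1.78]
plane_mid rect c 640.7 272.8 size 185.9 85.4 yaw 5.55 circ [640.8 273.7] 199.7 eqdia 138.4
```

View pics/o7.png

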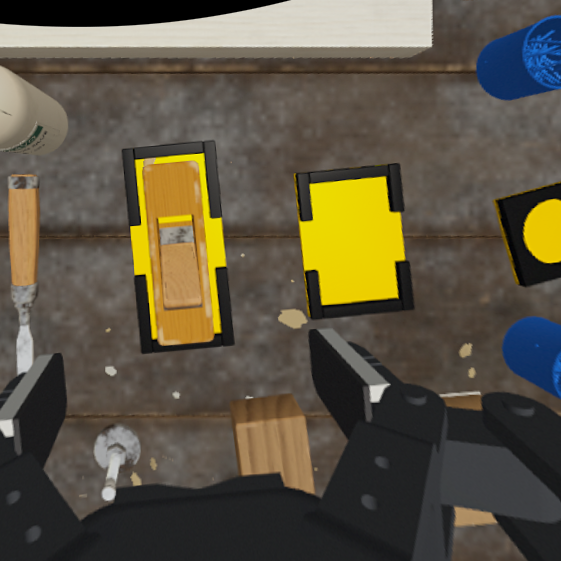

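View pics/p7.png

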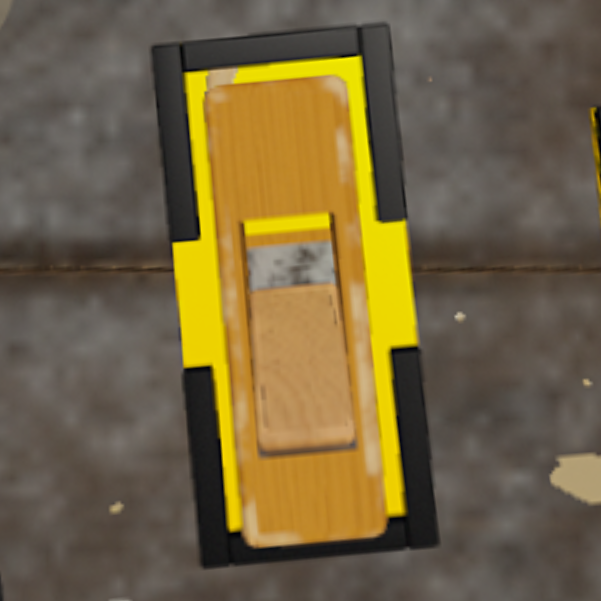

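The plane is in its pocket on the floor, with yellow showing on all four sides apart from parallax at the near end. Now over the plain sanding block.

send_rows(motion=[[[-1.7,-2.35,0,0,0,0],[-1.7,-2.35,0,0,0,0],[-1.7,-2.35,0,0,0,0],[-1.7,-2.35,0,0,0,0],[-1.7,-2.35,0,0,0,0],[-1.7,-2.35,0,0,0,0],[-1.7,-2.35,0,0,0,0],[-1.7,-2.35,0,0,0,0],[-1.7,-2.35,0,0,0,0],[-1.7,-2.35,0,0,0,0],[-1.7,-2.35,0,0,0,0],[-1.7,-2.35,0,0,0,0]]])

```text
time: 14.17
tool_pos: [0.4285, -0.0103, 0.2333]
tool_rot: [-0.032, -0.705, -0.033, 0.707]
contact_force: [0.1, -0.5, 0.5]
gripper_width: 0.999
```

send_rows(motion=[[[0,0,0,0,0,0],[0,0,0,0,0,0],[0,0,0,0,0,0]]])

```text
time: 14.42
tool_pos: [0.4301, -0.0093, 0.2343]
tool_rot: [-0.032, -0.706, -0.033, 0.707]
contact_force: [0.7, 0.6, -0.2]
gripper_width: 1.004
```

Run:
```python
from h import *
st();T=wristT();im=manip.grab_frame('wrist')
o=ortho(im,T,.5,.02,.28,.034);cv2.imwrite('pics/o8.png',o[:,:,::-1])
fit(im,T,.43,-.01,.1,.034,'sanding_block_mid')
for n in('sanding_block_mid','burl_block_mid','block_inlay'):
    for r in manip.landmark_of(n,'wrist')[:2]: print(n,(T@np.r_[r['centre'],1])[:3].round(4),r['confidence'])
```

```text
t 14.42 pos [ 0.4301 -0.0093  0.2343] x [-0.001  0.001 -1.   ] y [ 0.091 -0.996 -0.001] yawdeg -84.76 F [ 0.7  0.6 -0.2] w 1.004 j [-0.2  -0.44  2.04  0.    1.55  1.28]
sanding_block_mid rect c 428.4 -12.2 size 107.5 62.7 yaw 4.26 circ [428.1 -10.9] 119.1 eqdia 90.4
sanding_block_mid [ 0.4306 -0.0109  0.0181] 0.7
burl_block_mid [0.4241 0.1824 0.0181] 0.59
burl_block_mid [ 0.433  -0.1785  0.0305] 0.38
block_inlay [ 0.6419  0.0981 -0.0012] 0.73
```

View pics/o8.png

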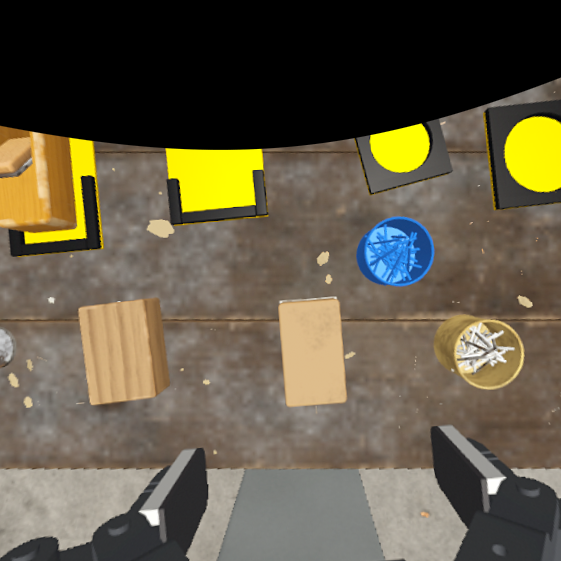

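send_rows(motion=[[[-0.15,-0.25,-2.1,0,0,-0.017],[0,0,-2.2,0,0,0],[0,0,-2.2,0,0,0],[0,0,-2.2,0,0,0],[0,0,-2.2,0,0,0],[0,0,-2.2,0,0,0],[0,0,-2.2,0,0,0],[0,0,-2.2,0,0,0],[0,0,-2.2,0,0,0],[0,0,-1.7,0,0,0],[0,0,-1.0,0,0,0],[0,0,0,0,0,0]]])

```text
time: 15.67
tool_pos: [0.427, -0.0113, 0.0089]
tool_rot: [-0.026, -0.705, -0.027, 0.708]
contact_force: [-0.3, 1.0, 0.1]
gripper_width: 1.003
```

send_rows(motion=[[[0,0,-0.4,0,0,0],[0,0,-0.3,0,0,0],[0,0,0,0,0,0],[0,0,0,0,0,0]]])

```text
time: 16.0
tool_pos: [0.4296, -0.0122, 0.0051]
tool_rot: [0.027, 0.707, 0.026, -0.706]
contact_force: [-0.1, -0.3, 1.0]
gripper_width: 1.0
```

Run:
```python
from h import *
st();T=wristT();im=manip.grab_frame('wrist');cv2.imwrite('pics/w9.png',im[:,:,::-1])
```

```text
t 16.0 pos [ 0.4296 -0.0122  0.0051] x [ 0.002 -0.    -1.   ] y [ 0.075 -0.997  0.   ] yawdeg -85.71 F [-0.1 -0.3  1. ] w 1.0 j [-0.2  -0.16  2.23  0.    1.07  1.29]
```

View pics/w9.png

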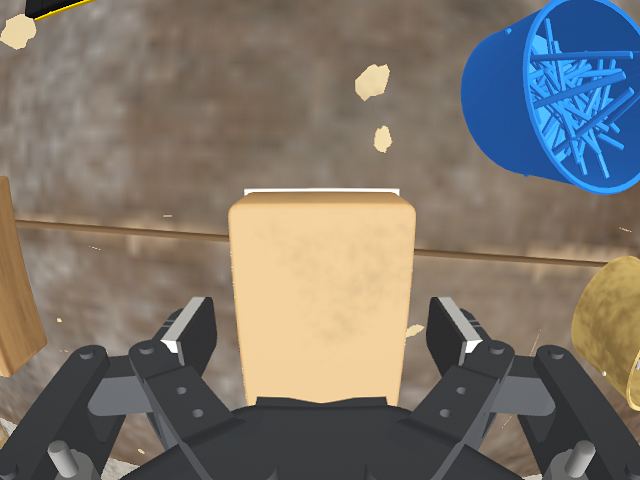

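send_rows(motion=[[[-0.1,0,-0.3,0,0,0],[0,0,0,0,0,0]]])

```text
time: 16.22
tool_pos: [0.4278, -0.0121, 0.0013]
tool_rot: [0.026, 0.707, 0.026, -0.707]
contact_force: [-0.2, -0.4, -0.7]
gripper_width: 0.996
```

send_rows(motion=[[[0,0,0,0,0,0],[0,0,0,0,0,0],[0,0,0,0,0,0],[0,0,0,0,0,0],[0,0,0,0,0,0],[0,0,0,0,0,0],[0,0,0,0,0,0],[0,0,0,0,0,0]]], fingers=1)

```text
time: 16.88
tool_pos: [0.4283, -0.0122, 0.0017]
tool_rot: [0.026, 0.707, 0.026, -0.706]
contact_force: [0.2, -0.1, 4.0]
gripper_width: 0.713
```

send_rows(motion=[[[0,0,0.6,0,0,0],[0,0,1.5,0,0,0],[0,0,2.2,0,0,0],[0,0,2.2,0,0,0],[0,0,2.2,0,0,0],[0,0,2.2,0,0,0],[0,0,2.2,0,0,0],[0,0,0.9,0,0,0],[0,0,0,0,0,0]]])

```text
time: 17.63
tool_pos: [0.4292, -0.0123, 0.1437]
tool_rot: [0.027, 0.708, 0.026, -0.705]
contact_force: [0.3, 0.1, -1.1]
gripper_width: 0.713
```

Run:
```python
from h import *
st();T=wristT();im=manip.grab_frame('wrist');cv2.imwrite('pics/w10.png',im[:,:,::-1])
```

```text
t 17.63 pos [ 0.4292 -0.0123  0.1437] x [ 0.004 -0.001 -1.   ] y [ 0.075 -0.997  0.001] yawdeg -85.71 F [ 0.3  0.1 -1.1] w 0.713 j [-0.2  -0.38  2.14  0.    1.37  1.29]
```

View pics/w10.png

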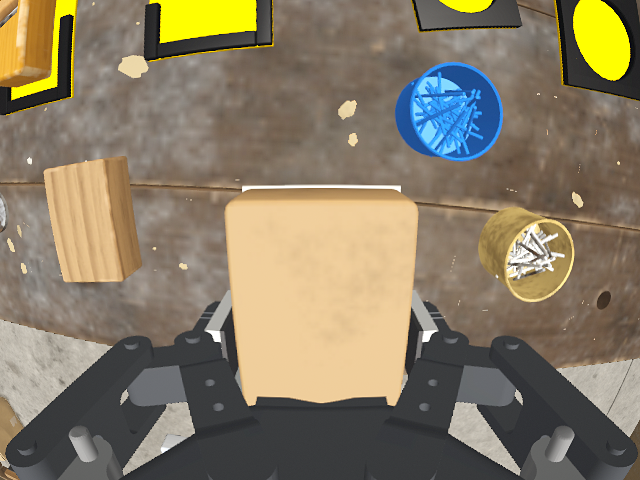

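send_rows(motion=[[[1.5,0.8,0,0,0,0.022],[2.2,1.1,0,0,0,0],[2.2,1.1,0,0,0,0],[2.2,1.1,0,0,0,0],[2.2,1.1,0,0,0,0],[2.2,1.1,0,0,0,0],[2.2,1.1,0,0,0,0],[2.2,1.1,0,0,0,0],[2.2,1.2,-1,0,0,0],[2.0,1.2,-2,0,0,0],[0,0,-2,0,0,0],[0,0,0,0,0,0]]])

```text
time: 18.68
tool_pos: [0.6346, 0.0973, 0.083]
tool_rot: [-0.034, -0.702, -0.035, 0.711]
contact_force: [-2.2, -0.1, -2.5]
gripper_width: 0.714
```

send_rows(motion=[[[0,0,0,0,0,0],[0,0,0,0,0,0]]])

```text
time: 18.85
tool_pos: [0.638, 0.0966, 0.0905]
tool_rot: [-0.034, -0.706, -0.034, 0.707]
contact_force: [-0.1, -0.3, -0.4]
gripper_width: 0.716
```

Run:
```python
from h import *
st();T=wristT();im=manip.grab_frame('wrist');cv2.imwrite('pics/w11.png',im[:,:,::-1])
```

```text
t 18.85 pos [0.638  0.0966 0.0905] x [-0.002 -0.    -1.   ] y [ 0.096 -0.995 -0.   ] yawdeg -84.47 F [-0.1 -0.3 -0.4] w 0.716 j [ 0.04  0.22  1.67 -0.    1.25  1.51]
```

View pics/w11.png

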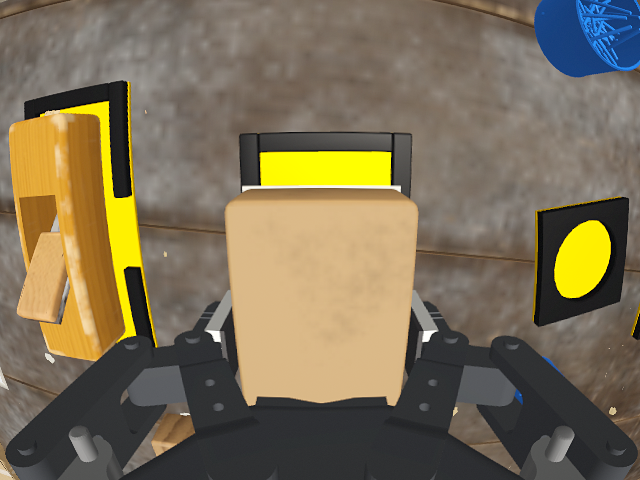

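Run:
```python
from h import *
T=wristT()
p=wpix2plane([[240,134],[411,133]],.012,T);d=p[0]-p[1];an=np.arctan2(-d[0],d[1]);print(np.degrees(an),np.linalg.norm(d))
a=np.radians(5.5);L=np.array([np.cos(a),np.sin(a)]);print('inlay centre',p[:,:2].mean(0)-L*.074)
q=wpix2plane([[321,187]],.0905-.0017+.001,T);print('block centre',q[0,:2]-L*.053)
```

```text
6.0230022492193855 0.1026710447660697
inlay centre [0.63927835 0.09437598]
block centre [0.63676579 0.09689669]
```

send_rows(motion=[[[0.2,-0.2,-1.5,0,0,0],[0,0,-1.5,0,0,0],[0,0,-1.5,0,0,0],[0,0,-1.2,0,0,0],[0,0,-0.8,0,0,0],[0,0,-0.5,0,0,0],[0,0,-0.4,0,0,0],[0,0,-0.3,0,0,0],[0,0,-0.2,0,0,0],[0,0,0,0,0,0],[0,0,0,0,0,0]]])

```text
time: 19.82
tool_pos: [0.6413, 0.095, 0.0128]
tool_rot: [0.034, 0.707, 0.034, -0.706]
contact_force: [-0.1, 0.8, -0.5]
gripper_width: 0.716
```

send_rows(motion=[[[-0.1,0,-0.3,0,0,0],[0,0,-0.2,0,0,0],[0,0,-0.1,0,0,0],[0,0,-0.1,0,0,0],[0,0,0,0,0,0],[0,0,0,0,0,0]]])

```text
time: 20.32
tool_pos: [0.64, 0.0949, 0.0057]
tool_rot: [0.034, 0.706, 0.034, -0.706]
contact_force: [-1.9, -0.4, 2.6]
gripper_width: 0.716
```

Contact is at z 0.0057, which is the bench grasp height (0.0017) plus 4 mm. Releasing.

send_rows(motion=[[[0,0,0,0,0,0],[0,0,0,0,0,0],[0,0,0,0,0,0],[0,0,0,0,0,0],[0,0,0,0,0,0]]], fingers=0)

```text
time: 20.73
tool_pos: [0.6399, 0.0949, 0.0052]
tool_rot: [-0.034, -0.706, -0.034, 0.706]
contact_force: [-0.0, -0.4, 0.4]
gripper_width: 1.003
```

send_rows(motion=[[[0,0,0.8,0,0,0],[0,0,1.6,0,0,0],[0,0,2.2,0,0,0],[0,0,2.2,0,0,0],[0,0,2.2,0,0,0],[0,0,2.2,0,0,0],[0,0,2.2,0,0,0],[0,0,2.2,0,0,0],[0,0,2.2,0,0,0],[0,0,2.2,0,0,0],[0,0,0,0,0,0],[0,0,0,0,0,0]]])

```text
time: 21.73
tool_pos: [0.6409, 0.095, 0.2078]
tool_rot: [0.034, 0.708, 0.034, -0.705]
contact_force: [-0.1, 0.9, -0.6]
gripper_width: 0.997
```

Run:
```python
from h import *
st();T=wristT();im=manip.grab_frame('wrist')
o=ortho(im,T,.58,.0,.28,.012);cv2.imwrite('pics/o12.png',o[:,:,::-1])
for n in ('bolt_inlay','tin_inlay'):
    for r in manip.landmark_of(n,'wrist')[:2]: print(n,(T@np.r_[r['centre'],1])[:3].round(4),r['confidence'])
```

```text
t 21.73 pos [0.6409 0.095  0.2078] x [ 0.004  0.    -1.   ] y [ 0.097 -0.995  0.   ] yawdeg -84.45 F [-0.1  0.9 -0.6] w 0.997 j [0.03 0.12 1.58 0.   1.44 1.51]
bolt_inlay [ 0.6478 -0.1094  0.0013] 0.96
tin_inlay [ 0.6401 -0.2574 -0.0043] 0.71
```

View pics/o12.png

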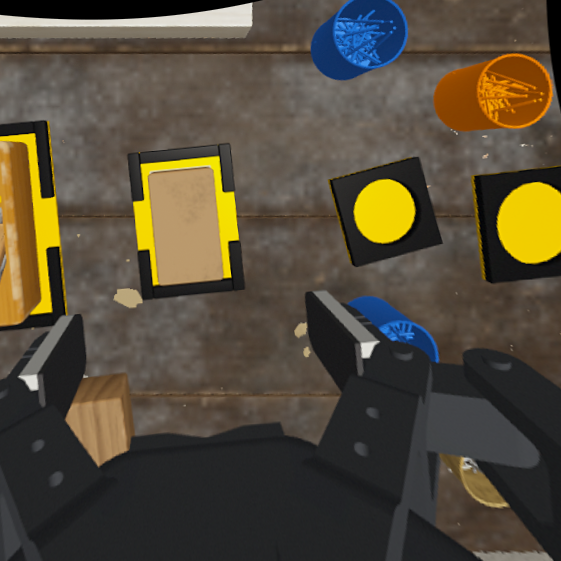

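The block sits flat in its pocket with yellow all round. Next is the brass tin.

send_rows(motion=[[[-1.73,-2.28,0,0,0,0],[-1.73,-2.28,0,0,0,0],[-1.73,-2.28,0,0,0,0],[-1.73,-2.28,0,0,0,0],[-1.73,-2.28,0,0,0,0],[-1.73,-2.28,0,0,0,0],[-1.73,-2.28,0,0,0,0],[-1.73,-2.28,0,0,0,0],[-1.73,-2.28,0,0,0,0],[-1.73,-2.28,0,0,0,0],[-1.73,-2.28,0,0,0,0],[-1.73,-2.28,0,0,0,0]]])

```text
time: 22.88
tool_pos: [0.4305, -0.1791, 0.2034]
tool_rot: [-0.034, -0.705, -0.035, 0.707]
contact_force: [0.1, -0.1, 0.3]
gripper_width: 0.997
```

send_rows(motion=[[[0,0,0,0,0,0],[0,0,0,0,0,0]]])

```text
time: 23.05
tool_pos: [0.4311, -0.1791, 0.2037]
tool_rot: [-0.033, -0.706, -0.034, 0.707]
contact_force: [-0.0, 0.1, 0.3]
gripper_width: 1.0
```

Run:
```python
from h import *
st();T=wristT();im=manip.grab_frame('wrist');cv2.imwrite('pics/w13.png',im[:,:,::-1])
o=ortho(im,T,.5,-.2,.2,.054,.0008);cv2.imwrite('pics/o13.png',o[:,:,::-1])
for n in ('nail_tin_mid','tin_inlay'):
    for r in manip.landmark_of(n,'wrist')[:3]: print(n,(T@np.r_[r['centre'],1])[:3].round(4),r['confidence'])
```

```text
t 23.05 pos [ 0.4311 -0.1791  0.2037] x [-0.002  0.002 -1.   ] y [ 0.094 -0.996 -0.002] yawdeg -84.62 F [-0.   0.1  0.3] w 1.0 j [-0.55 -0.32  2.    0.    1.47  0.92]
nail_tin_mid [ 0.5248 -0.0951  0.0395] 0.84
nail_tin_mid [ 0.4316 -0.1763  0.0325] 0.78
tin_inlay [ 0.6361 -0.2588 -0.0032] 0.69
```

View pics/o13.png

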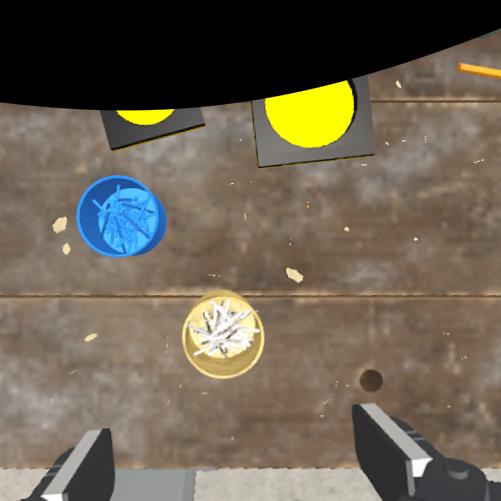

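Brass tin confirmed: rim at (223,336) in the top view, dia. 65 mm, directly below the TCP. The blue one at (120,215) stays. Descending.

send_rows(motion=[[[0,0,-1.8,0,0,0],[0,0,-2.2,0,0,0],[0,0,-2.2,0,0,0],[0,0,-2.2,0,0,0],[0,0,-2.2,0,0,0],[0,0,-2.2,0,0,0],[0,0,-2.2,0,0,0],[0,0,-2.0,0,0,0],[0,0,-1.3,0,0,0],[0,0,-0.7,0,0,0],[0,0,0,0,0,0],[0,0,0,0,0,0]]])

```text
time: 24.2
tool_pos: [0.4327, -0.1782, 0.0154]
tool_rot: [-0.035, -0.706, -0.035, 0.706]
contact_force: [-0.1, 0.1, 1.1]
gripper_width: 0.999
```

send_rows(motion=[[[0,0,0,0,0,0],[0,0,0,0,0,0],[0,0,0,0,0,0],[0,0,0,0,0,0],[0,0,0,0,0,0],[0,0,0,0,0,0],[0,0,0,0,0,0],[0,0,0,0,0,0]]], fingers=1)

```text
time: 24.87
tool_pos: [0.4339, -0.1795, 0.0172]
tool_rot: [0.035, 0.707, 0.034, -0.705]
contact_force: [1.1, -0.1, 6.4]
gripper_width: 0.748
```

send_rows(motion=[[[0,0,0.6,0,0,0],[0,0,1.5,0,0,0],[0,0,2.0,0,0,0],[0,0,2.0,0,0,0],[0,0,2.0,0,0,0],[0,0,2.0,0,0,0],[0,0,2.0,0,0,0],[0,0,1.5,0,0,0],[0,0,0.9,0,0,0],[0,0,0,0,0,0]]])

```text
time: 25.7
tool_pos: [0.4331, -0.1792, 0.1624]
tool_rot: [0.035, 0.707, 0.033, -0.705]
contact_force: [1.0, -0.7, -0.6]
gripper_width: 0.749
```

Run:
```python
from h import *
st();T=wristT();im=manip.grab_frame('wrist');cv2.imwrite('pics/w14.png',im[:,:,::-1])
```

```text
t 25.7 pos [ 0.4331 -0.1792  0.1624] x [ 0.003 -0.002 -1.   ] y [ 0.097 -0.995  0.002] yawdeg -84.46 F [ 1.  -0.7 -0.6] w 0.749 j [-0.55 -0.29  2.04 -0.    1.38  0.92]
```

View pics/w14.png

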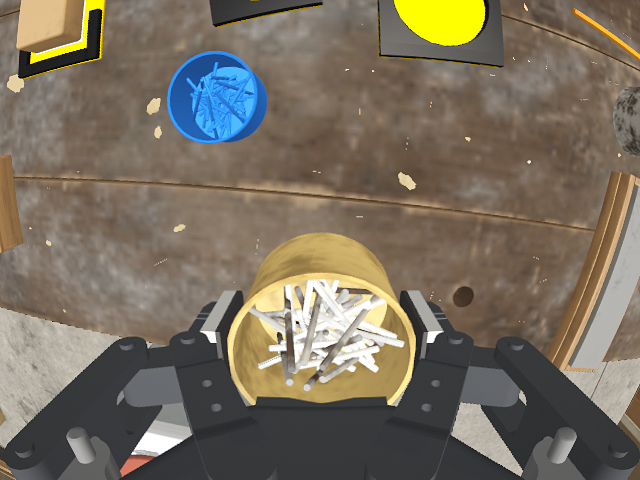

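send_rows(motion=[[[1.2,-0.6,0,0,0,0],[1.9,-0.9,0,0,0,0],[1.9,-0.9,0,0,0,0],[1.9,-0.9,0,0,0,0],[1.9,-0.9,0,0,0,0],[1.9,-0.9,0,0,0,0],[1.3,-0.8,0,0,0,0],[0.6,-0.3,0,0,0,0],[0,0,0,0,0,0],[0,0,0,0,0,0]]])

```text
time: 26.58
tool_pos: [0.5573, -0.2401, 0.1587]
tool_rot: [-0.034, -0.705, -0.035, 0.707]
contact_force: [-0.8, 0.3, -0.8]
gripper_width: 0.749
```

Run:
```python
from h import *
st();T=wristT();im=manip.grab_frame('wrist')
o=ortho(im,T,.64,-.23,.16,.012,.0005);cv2.imwrite('pics/o15.png',o[:550,:,::-1])
for n in ('tin_inlay','bolt_inlay'):
    for r in manip.landmark_of(n,'wrist')[:3]: print(n,(T@np.r_[r['centre'],1])[:3].round(4),r['confidence'])
hsv=cv2.cvtColor(im,cv2.COLOR_RGB2HSV)
m=(hsv[...,0]>24)&(hsv[...,0]<32)&(hsv[...,1]>200)&(hsv[...,2]>150)
fit(im,T,.64,-.26,.06,.004,mask=m)
fit(im,T,.65,-.11,.05,.004,mask=m)
```

```text
t 26.58 pos [ 0.5573 -0.2401  0.1587] x [-0.003  0.002 -1.   ] y [ 0.097 -0.995 -0.002] yawdeg -84.46 F [-0.8  0.3 -0.8] w 0.749 j [-0.53  0.07  1.72  0.    1.36  0.94]
tin_inlay [ 0.6341 -0.258  -0.0049] 0.73
bolt_inlay [ 0.6463 -0.1095  0.0026] 0.76
None rect c 636.2 -259.5 size 84.0 83.5 yaw -90.0 circ [ 636.2 -259.5] 84.9 eqdia 83.5
None rect c 648.4 -106.1 size 65.1 64.0 yaw -45.0 circ [ 648.2 -106.6] 66.5 eqdia 64.2
```

View pics/o15.png

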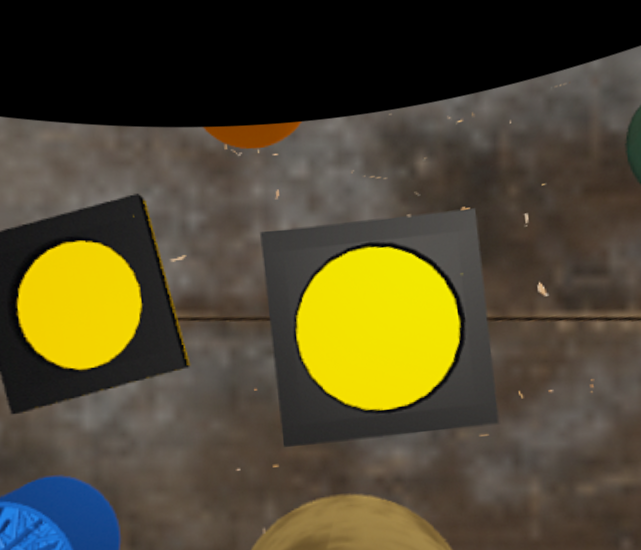

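send_rows(motion=[[[1.6,-0.4,0,0,0,0],[1.6,-0.4,0,0,0,0],[1.6,-0.4,0,0,0,0],[1.6,-0.4,-1,0,0,0],[1.1,-0.35,-1.5,0,0,0],[0.6,0,-1.5,0,0,0],[0,0,-1.5,0,0,0],[0,0,-1.5,0,0,0],[0,0,-1.5,0,0,0],[0,0,-0.7,0,0,0],[0,0,0,0,0,0],[0,0,0,0,0,0]]])

```text
time: 27.73
tool_pos: [0.6388, -0.26, 0.0678]
tool_rot: [-0.034, -0.706, -0.034, 0.707]
contact_force: [-0.3, 0.4, -1.0]
gripper_width: 0.746
```

Run:
```python
from h import *
st();T=wristT();im=manip.grab_frame('wrist');cv2.imwrite('pics/w16.png',im[:,:,::-1])
```

```text
t 27.73 pos [ 0.6388 -0.26    0.0678] x [-0.001  0.    -1.   ] y [ 0.097 -0.995 -0.001] yawdeg -84.46 F [-0.3  0.4 -1. ] w 0.746 j [-0.49  0.34  1.57 -0.    1.23  0.98]
```

View pics/w16.png

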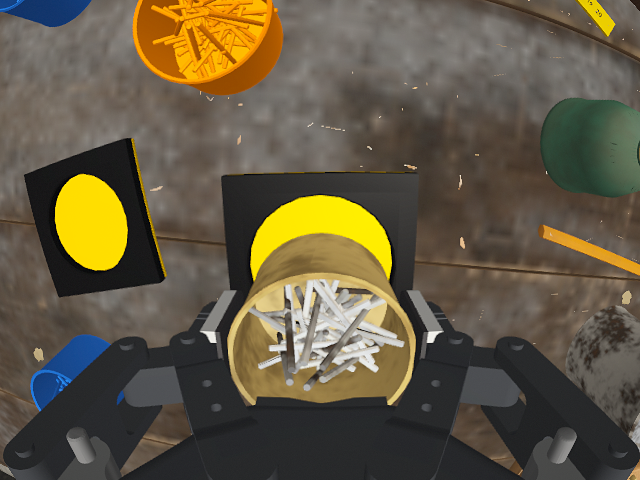

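Run:
```python
from h import *
T=wristT();a=np.radians(5.54);L=np.array([np.cos(a),np.sin(a)])
q=wpix2plane([[321,273],[229,345],[416,345]],.0678-.0165+.054,T);print(q,'centre from front',q[0,:2]-L*.033,q[1:,:2].mean(0))
p=wpix2plane([[222,176],[418,173]],.012,T);print(p[:,:2].mean(0)-L*.054)
p=wpix2plane([[321,195]],.004,T);print(p[:,:2].mean(0)-L*.042)
```

```text
[[ 0.66903338 -0.25710432  0.1053    ]
 [ 0.63958807 -0.22857256  0.1053    ]
 [ 0.64567429 -0.29185278  0.1053    ]] centre from front [ 0.63618752 -0.26029016] [ 0.64263118 -0.26021267]
[ 0.63702773 -0.25961954]
[ 0.63585913 -0.26034673]
```

Tin and pocket centres agree within 1 mm. Lowering 4.7 cm slowly.

send_rows(motion=[[[0,0,-1.0,0,0,0],[0,0,-1.0,0,0,0],[0,0,-0.9,0,0,0],[0,0,-0.6,0,0,0],[0,0,-0.4,0,0,0],[0,0,-0.2,0,0,0],[0,0,0,0,0,0],[0,0,0,0,0,0],[0,0,0,0,0,0]]])

```text
time: 28.53
tool_pos: [0.6397, -0.2604, 0.0279]
tool_rot: [0.034, 0.707, 0.034, -0.706]
contact_force: [-0.4, -0.3, -1.4]
gripper_width: 0.745
```

send_rows(motion=[[[0,0,-0.2,0,0,0],[0,0,-0.2,0,0,0],[0,0,0,0,0,0],[0,0,0,0,0,0]]])

```text
time: 28.87
tool_pos: [0.6391, -0.2601, 0.0231]
tool_rot: [-0.034, -0.706, -0.034, 0.706]
contact_force: [-0.7, 0.6, -2.8]
gripper_width: 0.742
```

send_rows(motion=[[[0,0,-0.1,0,0,0],[0,0,-0.1,0,0,0],[0,0,0,0,0,0],[0,0,0,0,0,0]]])

```text
time: 29.2
tool_pos: [0.6393, -0.2602, 0.0213]
tool_rot: [-0.034, -0.706, -0.034, 0.706]
contact_force: [0.3, 0.4, -1.4]
gripper_width: 0.749
```

send_rows(motion=[[[0,0,-0.1,0,0,0],[0,0,-0.1,0,0,0],[0,0,0,0,0,0],[0,0,0,0,0,0]]])

```text
time: 29.53
tool_pos: [0.6395, -0.2602, 0.0212]
tool_rot: [-0.034, -0.706, -0.034, 0.706]
contact_force: [-4.9, 2.8, 7.7]
gripper_width: 0.746
```

The tin is down: z 0.0212 against 0.0172 at the grasp, plus 4 mm. Releasing and going up.

send_rows(motion=[[[0,0,0,0,0,0],[0,0,0,0,0,0],[0,0,0,0,0,0],[0,0,0,0,0,0],[0,0,0,0,0,0]]], fingers=0)

```text
time: 29.95
tool_pos: [0.6393, -0.2602, 0.0191]
tool_rot: [-0.034, -0.706, -0.034, 0.706]
contact_force: [1.3, -0.3, -0.1]
gripper_width: 1.001
```

send_rows(motion=[[[0,0,0.8,0,0,0],[0,0,1.6,0,0,0],[0,0,2.2,0,0,0],[0,0,2.2,0,0,0],[0,0,2.2,0,0,0],[0,0,2.2,0,0,0],[0,0,2.2,0,0,0],[0,0,2.2,0,0,0],[0,0,2.2,0,0,0],[0,0,1.2,0,0,0],[0,0,0,0,0,0],[0,0,0,0,0,0]]])

```text
time: 30.95
tool_pos: [0.6397, -0.2604, 0.2107]
tool_rot: [0.035, 0.707, 0.034, -0.706]
contact_force: [0.1, -0.5, 0.8]
gripper_width: 0.999
```

Run:
```python
from h import *
st();T=wristT();im=manip.grab_frame('wrist')
o=ortho(im,T,.63,-.2,.2,.012,.0008);cv2.imwrite('pics/o17.png',o[:,:,::-1])
sd=manip.grab_frame('side');cv2.imwrite('pics/s17.png',cv2.resize(sd[180:350,230:430][:,:,::-1],None,fx=3.5,fy=3.5,interpolation=cv2.INTER_CUBIC))
```

```text
t 30.95 pos [ 0.6397 -0.2604  0.2107] x [ 0.002 -0.001 -1.   ] y [ 0.097 -0.995  0.001] yawdeg -84.45 F [ 0.1 -0.5  0.8] w 0.999 j [-0.49  0.21  1.47  0.    1.45  0.98]
```

View pics/o17.png

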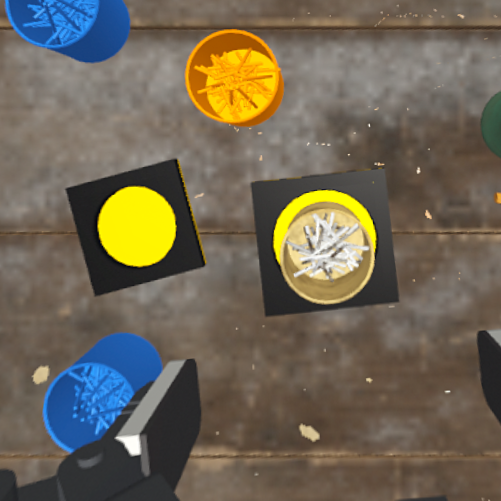

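View pics/s17.png

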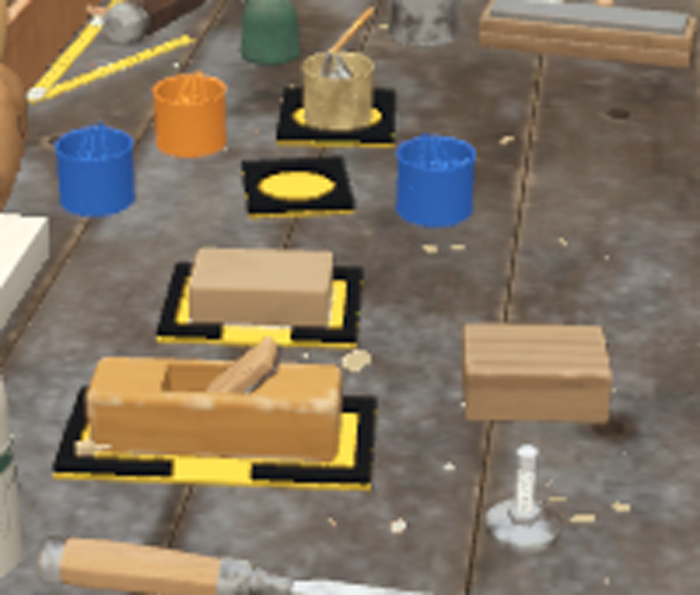

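Plane, block and tin are all seated and upright. Now the bolt.

send_rows(motion=[[[-0.9,2.47,0,0,0,0],[-0.9,2.47,0,0,0,0],[-0.9,2.47,0,0,0,0],[-0.9,2.47,0,0,0,0],[-0.9,2.47,0,0,0,0],[-0.9,2.47,0,0,0,0],[-0.9,2.47,0,0,0,0],[-0.9,2.47,0,0,0,0],[-0.9,2.47,0,0,0,0],[-0.9,2.47,0,0,0,0],[-0.9,2.47,0,0,0,0],[-0.9,2.47,0,0,0,0]]])

```text
time: 32.05
tool_pos: [0.5296, 0.0374, 0.207]
tool_rot: [-0.034, -0.705, -0.034, 0.708]
contact_force: [-0.1, 0.1, -0.4]
gripper_width: 1.001
```

send_rows(motion=[[[-0.9,2.47,0,0,0,0],[-0.9,2.47,0,0,0,0],[-0.9,2.47,0,0,0,0],[-0.9,2.47,0,0,0,0],[-0.9,2.47,0,0,0,0],[-0.9,2.47,0,0,0,0],[-0.9,2.47,0,0,0,0],[-0.9,2.47,0,0,0,0],[-0.9,2.47,0,0,0,0],[-0.9,2.47,0,0,0,0],[-0.9,2.47,0,0,0,0],[-0.9,2.2,0,0,0,0]]])

```text
time: 33.05
tool_pos: [0.4217, 0.3308, 0.2071]
tool_rot: [-0.035, -0.705, -0.034, 0.707]
contact_force: [0.8, -0.3, -0.7]
gripper_width: 0.999
```

send_rows(motion=[[[0,0,0,0,0,0],[0,0,0,0,0,0]]])

```text
time: 33.22
tool_pos: [0.4221, 0.3301, 0.2073]
tool_rot: [-0.036, -0.705, -0.034, 0.707]
contact_force: [0.6, -0.8, 0.7]
gripper_width: 0.999
```

Run:
```python
from h import *
st();T=wristT();im=manip.grab_frame('wrist');cv2.imwrite('pics/w18.png',im[:,:,::-1])
o=ortho(im,T,.45,.33,.12,.06,.0004);cv2.imwrite('pics/o18.png',o[:,:,::-1])
for r in manip.landmark_of('hold_bolt_mid','wrist')[:3]: print((T@np.r_[r['centre'],1])[:3].round(4),r['confidence'])
```

```text
t 33.22 pos [0.4221 0.3301 0.2073] x [-0.003 -0.002 -1.   ] y [ 0.099 -0.995  0.002] yawdeg -84.33 F [ 0.6 -0.8  0.7] w 0.999 j [ 0.52 -0.14  1.84 -0.    1.45  2.  ]
[0.4242 0.3359 0.0273] 0.72
```

View pics/o18.png

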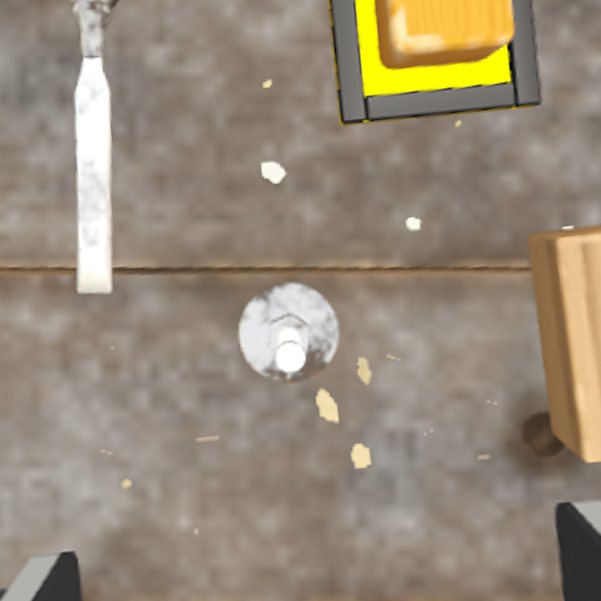

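View pics/w18.png

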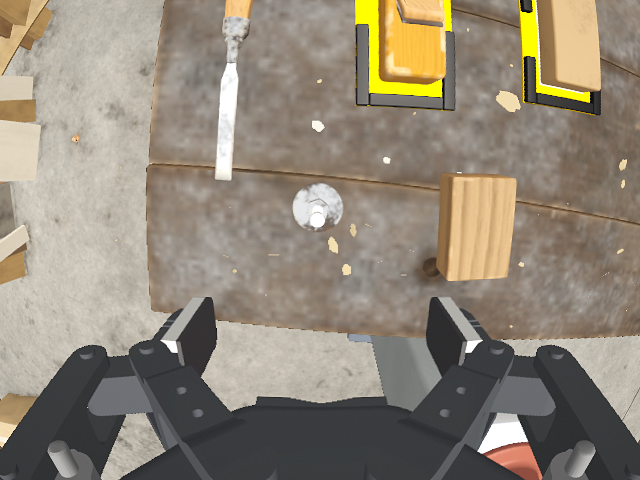

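send_rows(motion=[[[0.5,0.4,-1.5,0,0,0],[0,0,-2.2,0,0,0],[0,0,-2.2,0,0,0],[0,0,-2.2,0,0,0],[0,0,-2.2,0,0,0],[0,0,-2.2,0,0,0],[0,0,-2.2,0,0,0],[0,0,-1.8,0,0,0],[0,0,-1.0,0,0,0],[0,0,-0.6,0,0,0],[0,0,0,0,0,0],[0,0,0,0,0,0]]])

```text
time: 34.32
tool_pos: [0.4289, 0.3338, 0.0289]
tool_rot: [0.034, 0.707, 0.034, -0.706]
contact_force: [-0.1, -0.7, -0.7]
gripper_width: 0.995
```

Run:
```python
from h import *
st();T=wristT();im=manip.grab_frame('wrist');cv2.imwrite('pics/w19.png',im[:,:,::-1])
```

```text
t 34.32 pos [0.4289 0.3338 0.0289] x [ 0.001  0.    -1.   ] y [ 0.096 -0.995 -0.   ] yawdeg -84.49 F [-0.1 -0.7 -0.7] w 0.995 j [ 0.52  0.08  1.95 -0.    1.11  2.  ]
```

View pics/w19.png

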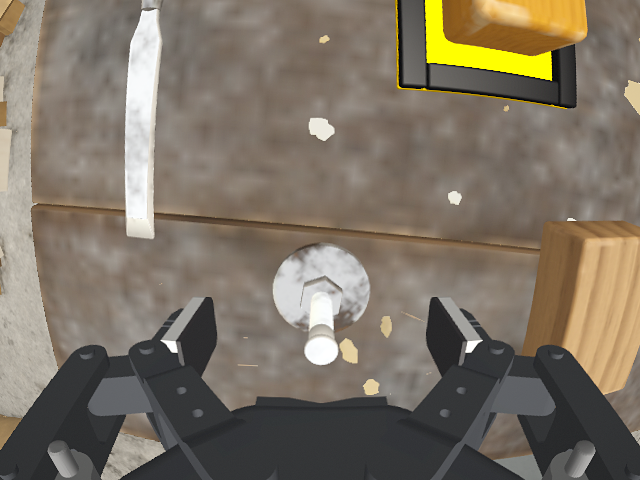

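send_rows(motion=[[[0,0,-0.4,0,0,0],[0,0,0,0,0,0],[0,0,0,0,0,0]]])

```text
time: 34.62
tool_pos: [0.4286, 0.3341, 0.0248]
tool_rot: [0.034, 0.707, 0.034, -0.706]
contact_force: [0.5, -0.4, -0.1]
gripper_width: 1.002
```

send_rows(motion=[[[0,0,0,0,0,0],[0,0,0,0,0,0],[0,0,0,0,0,0],[0,0,0,0,0,0],[0,0,0,0,0,0],[0,0,0,0,0,0],[0,0,0,0,0,0],[0,0,0,0,0,0],[0,0,0,0,0,0],[0,0,0,0,0,0],[0,0,0,0,0,0],[0,0,0,0,0,0]]], fingers=1)

```text
time: 35.62
tool_pos: [0.4284, 0.3339, 0.0244]
tool_rot: [0.034, 0.706, 0.034, -0.706]
contact_force: [-0.7, -0.2, 0.7]
gripper_width: 0.092
```

send_rows(motion=[[[0,0,0.5,0,0,0],[0,0,1.2,0,0,0],[0,0,2.0,0,0,0],[0,0,2.0,0,0,0],[0,0,2.0,0,0,0],[0,0,2.0,0,0,0],[0,0,2.0,0,0,0],[0,0,1.5,0,0,0],[0,0,0.8,0,0,0],[0,0,0,0,0,0],[0,0,0,0,0,0]]])

```text
time: 36.53
tool_pos: [0.4282, 0.3339, 0.1645]
tool_rot: [0.034, 0.706, 0.034, -0.706]
contact_force: [-0.7, 0.2, -1.3]
gripper_width: 0.086
```

Run:
```python
from h import *
st();T=wristT();im=manip.grab_frame('wrist');cv2.imwrite('pics/w20.png',im[:,:,::-1])
```

```text
t 36.53 pos [0.4282 0.3339 0.1645] x [ 0.  0. -1.] y [ 0.097 -0.995 -0.   ] yawdeg -84.45 F [-0.7  0.2 -1.3] w 0.086 j [ 0.53 -0.09  1.87  0.    1.36  2.  ]
```

View pics/w20.png

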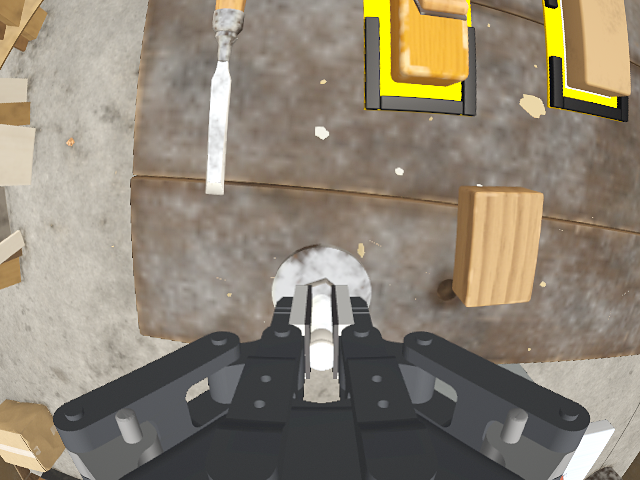

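send_rows(motion=[[[0.5,-1.5,0,0,0,0],[0.8,-2.3,0,0,0,0],[0.8,-2.3,0,0,0,0],[0.8,-2.3,0,0,0,0],[0.8,-2.3,0,0,0,0],[0.8,-2.3,0,0,0,0],[0.8,-2.3,0,0,0,0],[0.8,-2.3,0,0,0,0],[0.8,-2.3,0,0,0,0],[0.8,-2.3,0,0,0,0],[0.8,-2.3,0,0,0,0],[0.8,-2.3,0,0,0,0]]])

```text
time: 37.58
tool_pos: [0.5205, 0.0648, 0.1623]
tool_rot: [-0.034, -0.705, -0.034, 0.707]
contact_force: [0.9, -0.3, -1.0]
gripper_width: 0.093
```

send_rows(motion=[[[0.8,-2.3,0,0,0,0],[0.8,-2.3,0,0,0,0],[0.8,-2.3,0,0,0,0],[0.8,-2.3,0,0,0,0],[0.8,-2.3,0,0,0,0],[0.8,-2.3,0,0,0,0],[0.5,-1.3,0,0,0,0],[0,0,0,0,0,0],[0,0,0,0,0,0]]])

```text
time: 38.33
tool_pos: [0.5737, -0.085, 0.163]
tool_rot: [-0.033, -0.705, -0.034, 0.707]
contact_force: [-0.0, -0.1, -1.0]
gripper_width: 0.09
```

Run:
```python
from h import *
st();T=wristT();im=manip.grab_frame('wrist')
cv2.imwrite('pics/w21.png',im[:,:,::-1])
hsv=cv2.cvtColor(im,cv2.COLOR_RGB2HSV)
m=(hsv[...,0]>24)&(hsv[...,0]<32)&(hsv[...,1]>200)&(hsv[...,2]>150)
fit(im,T,.65,-.107,.05,.004,mask=m)
for r in manip.landmark_of('bolt_inlay','wrist')[:1]: print((T@np.r_[r['centre'],1])[:3].round(4),r['confidence'])
```

```text
t 38.33 pos [ 0.5737 -0.085   0.163 ] x [-0.002  0.001 -1.   ] y [ 0.095 -0.995 -0.002] yawdeg -84.52 F [-0.  -0.1 -1. ] w 0.09 j [-0.28 -0.    1.78  0.    1.36  1.2 ]
None rect c 648.3 -106.9 size 66.2 66.0 yaw 51.34 circ [ 648.2 -107. ] 67.0 eqdia 65.9
[ 6.480e-01 -1.096e-01 -1.000e-04] 0.55
```

View pics/w21.png

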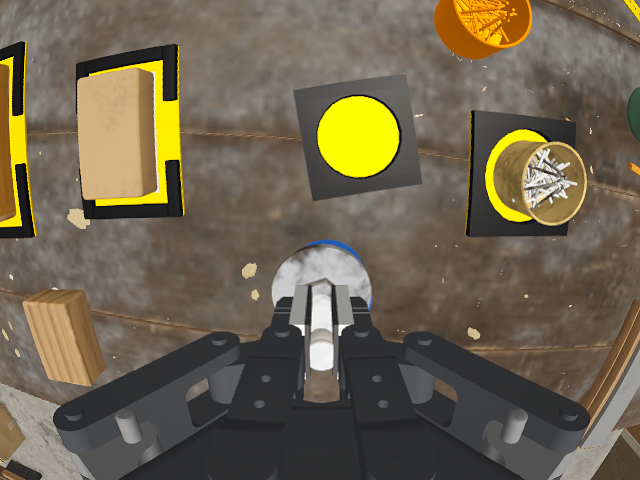

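Run:
```python
from h import *
T=wristT();a=np.radians(5.5);L=np.array([np.cos(a),np.sin(a)])
q=wpix2plane([[272,292],[371,292],[321,245]],.163-.0244+.01,T);print(q,q[2,:2]-L*.0235)
```

```text
[[ 0.57232569 -0.06093674  0.1486    ]
 [ 0.57682745 -0.10661882  0.1486    ]
 [ 0.59718654 -0.08132936  0.1486    ]] [ 0.57379473 -0.08358174]
```

send_rows(motion=[[[1.2,-0.4,0,0,0,0],[1.8,-0.5,0,0,0,0],[1.8,-0.5,0,0,0,0],[1.5,-0.4,-1,0,0,0],[0.8,-0.3,-1.5,0,0,0],[0.4,-0.1,-1.8,0,0,0],[0,0,-1.8,0,0,0],[0,0,-1.5,0,0,0],[0,0,-1.0,0,0,0],[0,0,-0.5,0,0,0],[0,0,0,0,0,0],[0,0,0,0,0,0]]])

```text
time: 39.43
tool_pos: [0.6495, -0.1069, 0.0739]
tool_rot: [0.034, 0.706, 0.034, -0.706]
contact_force: [-0.8, 0.8, -1.2]
gripper_width: 0.096
```

Run:
```python
from h import *
st();T=wristT();im=manip.grab_frame('wrist')
cv2.imwrite('pics/w22.png',im[:,:,::-1])
```

```text
t 39.43 pos [ 0.6495 -0.1069  0.0739] x [ 0.001 -0.    -1.   ] y [ 0.097 -0.995  0.   ] yawdeg -84.44 F [-0.8  0.8 -1.2] w 0.096 j [-0.28  0.27  1.65  0.    1.23  1.2 ]
```

View pics/w22.png

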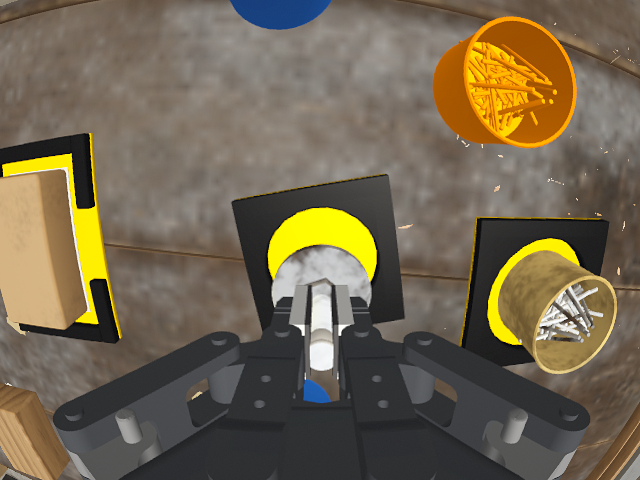

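Bolt axis and pocket centre agree within about 1 mm. Lowering towards TCP z of about 0.0285.

send_rows(motion=[[[0,0,-1.0,0,0,0],[0,0,-1.2,0,0,0],[0,0,-0.9,0,0,0],[0,0,-0.5,0,0,0],[0,0,-0.3,0,0,0],[0,0,-0.2,0,0,0],[0,0,0,0,0,0],[0,0,0,0,0,0]]])

```text
time: 40.15
tool_pos: [0.6496, -0.1072, 0.0325]
tool_rot: [0.034, 0.706, 0.034, -0.706]
contact_force: [-0.3, 0.1, -2.2]
gripper_width: 0.093
```

send_rows(motion=[[[0,0,-0.2,0,0,0],[0,0,-0.1,0,0,0],[0,0,0,0,0,0],[0,0,0,0,0,0]]])

```text
time: 40.48
tool_pos: [0.6494, -0.1071, 0.0294]
tool_rot: [0.034, 0.706, 0.034, -0.706]
contact_force: [-0.3, -0.7, -1.0]
gripper_width: 0.094
```

send_rows(motion=[[[0,0,-0.1,0,0,0],[0,0,-0.1,0,0,0],[0,0,0,0,0,0],[0,0,0,0,0,0]]])

```text
time: 40.82
tool_pos: [0.6496, -0.1072, 0.0285]
tool_rot: [0.034, 0.706, 0.034, -0.706]
contact_force: [-2.5, 0.6, 6.2]
gripper_width: 0.09
```

Contact. Releasing and rising.

send_rows(motion=[[[0,0,0.1,0,0,0],[0,0,0,0,0,0],[0,0,0,0,0,0],[0,0,0,0,0,0],[0,0,0,0,0,0],[0,0,0,0,0,0],[0,0,0,0,0,0],[0,0,0,0,0,0],[0,0,0,0,0,0],[0,0,0,0,0,0]]], fingers=0)

```text
time: 41.65
tool_pos: [0.6493, -0.1071, 0.0283]
tool_rot: [-0.034, -0.706, -0.034, 0.706]
contact_force: [0.3, -0.3, -0.2]
gripper_width: 1.002
```

send_rows(motion=[[[0,0,0.8,0,0,0],[0,0,1.6,0,0,0],[0,0,2.2,0,0,0],[0,0,2.2,0,0,0],[0,0,2.2,0,0,0],[0,0,2.2,0,0,0],[0,0,2.2,0,0,0],[0,0,2.2,0,0,0],[0,0,2.2,0,0,0],[0,0,2.2,0,0,0],[0,0,1.2,0,0,0],[0,0,0,0,0,0]]])

```text
time: 42.65
tool_pos: [0.6511, -0.1075, 0.2452]
tool_rot: [0.035, 0.709, 0.033, -0.704]
contact_force: [-0.2, 0.1, 1.2]
gripper_width: 0.998
```

send_rows(motion=[[[-1.5,0,0,0,0,0],[-1.5,0,0,0,0,0],[-1.5,0,0,0,0,0],[-1.5,0,0,0,0,0],[0,0,0,0,0,0],[0,0,0,0,0,0]]])

```text
time: 43.15
tool_pos: [0.5887, -0.1069, 0.239]
tool_rot: [-0.034, -0.706, -0.034, 0.707]
contact_force: [-0.6, -0.0, 0.1]
gripper_width: 1.001
```

Run:
```python
from h import *
st();T=wristT();im=manip.grab_frame('wrist')
cv2.imwrite('pics/w23.png',im[:,:,::-1])
sd=manip.grab_frame('side');cv2.imwrite('pics/s23.png',cv2.resize(sd[180:350,230:430][:,:,::-1],None,fx=3.5,fy=3.5,interpolation=cv2.INTER_CUBIC))
```

```text
t 43.15 pos [ 0.5887 -0.1069  0.239 ] x [-0.001  0.001 -1.   ] y [ 0.096 -0.995 -0.001] yawdeg -84.47 F [-0.6 -0.   0.1] w 1.001 j [-0.3  -0.01  1.67  0.    1.49  1.17]
```

View pics/w23.png

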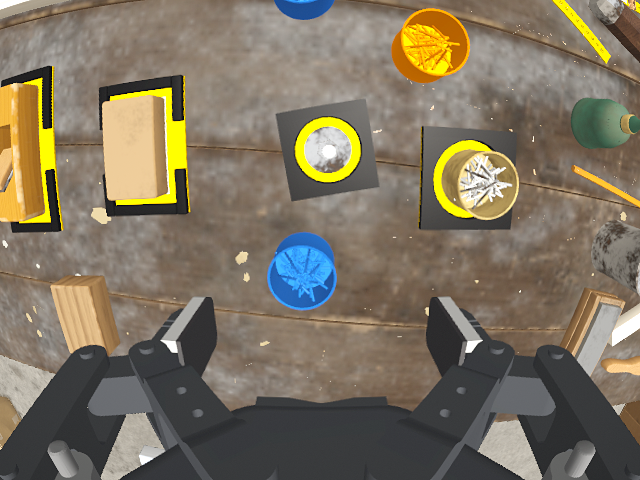

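View pics/s23.png

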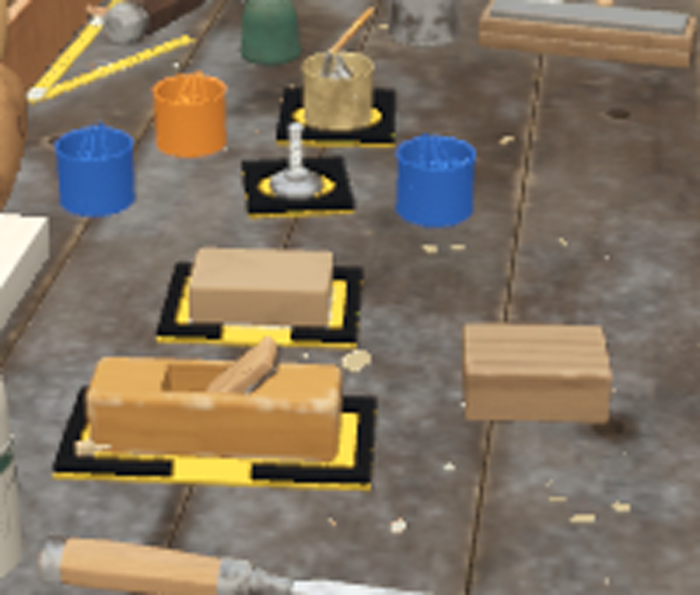

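All four are centred, upright and clear of the gripper: bolt at (328,150), tin (485,185), block (135,145) and plane at left in the wrist view. The burl has not moved. Handing in.

```bash
python3 -c "
from plant import manip
print(manip.job_done())"
```

```text
the job is handed in; nothing more can be done
None
```

The plane, the plain cork block, the brass tin and the bolt are each in their own foam pocket, placed in that order and let go. I handed the job in at about 43 s. The striped burl offcut and the blue and orange tins were not touched.

- **Seating:** each part met the floor 4 mm above the height at which it was gripped on the bench, which matches the yellow floor.
- **Last pictures (wrist and side):** all four stand upright in their pockets, and the gripper is clear above them.
- **Forces:** the highest reading at the end of any move was about 10 N, against the 40 N and 120 N limits.
- **Wood chip in the plane's pocket:** a shaving shows at one corner. The plane went down to the full 4 mm floor height anyway and looks level, so I left the chip there.
- **Disagreements:** when closed on the bolt shank the gripper read about 7.5 mm, against the listed 9.6 mm. The camera estimates of the inlay centres differed by a few millimetres, well inside the 9 mm clearance.

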